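# Load the logger read-out station

### The job

Slide the clip tray home, flush against both stops of the read-out station. Then press every long logger fully down into a spring clip of the tray (any clip, either way round, about centred along it) and put every short logger into the clear bin; when all of that is in place, with the tray still home, press the start button on the reader head fully down and let it come up. Leave the timer, the cup and the pen where they are.

Things in the scene. Friction and masses are not known exactly. Their poses are not given: they have to be found in the camera images.
- clip_tray: loose grey clip tray, slab 132 mm (its x) by 184 mm (its y) by 14 mm thick, about 0.6 kg, upright edges that can be pushed; three spring clips on top with lanes along x. It starts 3 to 6 cm out of its place (towards -x and +y of the station), up to 0.2 rad askew, and slides on the bench. Origin: centre of its underside.
- station: fixed read-out station: two aluminium stops (24 mm high, 12 mm thick) form a corner, inner faces at x = +66 mm (far) and y = -92 mm (right) of this frame; behind the far stop a white reader head (56 x 80 x 34 mm high, centre at x 106, y 40 mm) with the start button on top.
- home (a point): the tray's place, same point and axes as station: when the tray lies flush against both stops, its origin and axes agree with this frame
- start_button (a joint): start button's travel in m: 0 up, 0.006 fully down (about 4 N); it springs back
- start_button_top (a point): middle of the start button's top face (28 mm across), 56 mm above the bench; pressed straight down
- short_bin: fixed clear plastic open bin for the short loggers, 140 mm (x) by 100 mm (y) by 35 mm high, 4 mm walls and floor. Origin: centre of its underside.
- clip0 (a point): left (+y) spring clip: where the middle of a fully seated long logger lies, 24 mm above the tray's underside (the seat under the logger is at 18 mm). Axes as the tray's; the logger lies along x. Clips are 56 mm apart. On both sides (y) of each lane stands a steel jaw with two prongs, 18 mm long in x, at x = -34 and +34 mm; the 50 mm between them are free for fingers.
- clip1 (a point): middle spring clip, as clip0. The prongs' lead-in reaches 43 mm above the tray's underside (about 30 mm wide there) and narrows to 17 mm at 31 mm. Pressing a long logger straight down, about 6 to 15 N, spreads the jaws, which close over its upper edges when it reaches the seat.
- clip2 (a point): right (-y) spring clip, as clip0
- long0: long stick logger: grey plastic case of flat oval section, 110 mm long (x axis), 24 mm wide (y axis, sides rounded with 6 mm radius), 12 mm thick, pale window at mid length; both faces and both ends are alike. It starts lying flat on the bench. May be absent. Origin: centre of its underside.
- long0_mid (a point): centre of long0, 6 mm above its underside
- long1: long stick logger: grey plastic case of flat oval section, 110 mm long (x axis), 24 mm wide (y axis, sides rounded with 6 mm radius), 12 mm thick, pale window at mid length; both faces and both ends are alike. It starts lying flat on the bench. May be absent. Origin: centre of its underside.
- long1_mid (a point): centre of long1, 6 mm above its underside
- long2: long stick logger: grey plastic case of flat oval section, 110 mm long (x axis), 24 mm wide (y axis, sides rounded with 6 mm radius), 12 mm thick, pale window at mid length; both faces and both ends are alike. It starts lying flat on the bench. May be absent. Origin: centre of its underside.
- long2_mid (a point): centre of long2, 6 mm above its underside
- short0: short stick logger: grey plastic case of flat oval section, 56 mm long (x axis), 24 mm wide (y axis, sides rounded with 6 mm radius), 12 mm thick, pale window at mid length; both faces and both ends are alike. It starts lying flat on the bench. May be absent. Origin: centre of its underside.
- short0_mid (a point): centre of short0, 6 mm above its underside
- short1: short stick logger: grey plastic case of flat oval section, 56 mm long (x axis), 24 mm wide (y axis, sides rounded with 6 mm radius), 12 mm thick, pale window at mid length; both faces and both ends are alike. It starts lying flat on the bench. May be absent. Origin: centre of its underside.
- short1_mid (a point): centre of short1, 6 mm above its underside
- short2: short stick logger: grey plastic case of flat oval section, 56 mm long (x axis), 24 mm wide (y axis, sides rounded with 6 mm radius), 12 mm thick, pale window at mid length; both faces and both ends are alike. It starts lying flat on the bench. May be absent. Origin: centre of its underside.
- short2_mid (a point): centre of short2, 6 mm above its underside
- timer: bench timer, 36 x 68 x 64 mm, bystander. Origin: centre of its underside.
- cup: lidded specimen cup, 65 mm across, 67 mm high, bystander. Origin: centre of its underside.
- pen: black pen, 145 mm long, lying on the bench, bystander. Origin: centre of its underside.

How it is judged:
By the outcome, as a careful person would: the job done as asked, in the order asked, and still so for the second after the job is handed in, with the robot touching nothing.
Of long0, long1, long2, short0, short1, short2 only 5 to 6 are there at a start; the rules pass over those that are not, and their reading is None.
At some moment in a run one of long0, long1, long2, short0, short1, short2 may be knocked a few centimetres aside while the robot is not near it.
It also fails if it takes over 210 s, if anything falls off the work surface, if the arm or the gripper's body presses on something with over 40 N, if the wrist force passes 120 N, or if a joint passes its speed limit or range.

### The arm

A 6-joint arm with a two-finger parallel gripper is mounted at the origin on a cart in front of the work surface, level with it; the furniture and walls round the work are solid. World frame = base frame: x ahead of the robot, y to its left, z up, the work surface at z = 0. Lengths are in m, angles in rad, forces in N, time in s.
With the tool pointing down it reaches from about 0.225 to 0.875 m from the base axis. Payload 3.4 kg.
Tool frame: the origin (TCP) lies at the very end of the fingers, on their centre line; the grasp point (between the pads) lies 19 mm behind it; z points along the fingers, y is the direction in which the jaws open and shut (so a half turn about z gives the same grasp; the last joint's range is limited). The gripper opens to 85 mm and grips with 20 to 120 N. Pads are 22 mm wide; open, the fingers measure 114 mm over their backs; the gripper's body (76 mm by 85 mm) begins 54 mm behind the grasp point. The pads swing forward as they close: fully open they stand 13 mm farther back than shut.
Start: joints at [-1.394, 0.276, 1.505, -0, 1.361, -0.121], TCP at [0.169, -0.55, 0.231] pointing down, gripper open.
Joint ranges: [-2.89, 2.89], [-0.75, 2.08], [0.22, 2.7], [-1.18, 4.32], [0.11, 2.71], [-2.7, 2.7]. Speed limits (rad/s): [2.57, 2.57, 3.14, 3.14, 3.14, 3.14].

### API

Orientations are given as a unit quaternion [w, x, y, z].
In Python, from rig import telemetry, optics, order gives the robot as it stands.
- The arm moves only by the shell command python3 -m creep 'ROWS' [FORCE]. ROWS is a JSON object of lists of equal length, an entry for each row: "slide": the shift along the world's x, y, z normalised to -1 to 1, where 1 is 0.15 m, a list of three; "twist": the turn, a rotation vector about the world's x, y, z normalised to -1 to 1, where 1 is 360 degrees, a list of three; "fingers": the gripper's target within -1 to 1 (fully open at 1, half-way at 0, shut at -1). A call has 1 to 20 rows; each row is the pose to reach, as a shift and turn from the pose commanded when the call began, turning the shorter way round; what a row does not reach only later rows make up. A row lasts 1/10 s, in which the tool goes at most 50 mm and 8.59 degrees, less where a joint would pass 70% of its speed; a pose out of reach is approached as far as the arm can. A call with a number of a shift or a turn outside -1 to 1 is refused whole. A call with a gripper value outside its range is refused whole. The fingers move at their own pace and stop on an object; FORCE is the grip in N (left out, the last holds). Time passes only in rows, so rows that repeat a pose let the fingers close. It gives the time, the measured TCP pose, the force and the opening at its end, in the units of the state.
- telemetry.get_state(): the state, without advancing time (a new reading comes with each control period).
- optics.get_image(name): name is "scene" or "top"; returns a dict with "img" (420x560x3 uint8, blue, green, red), "depth" (420x560 float32, m along the optical axis (not along the pixel's ray), 0 where there is no reading), "fovy" (degrees; the focal length in pixels is half the picture's height over the tangent of half this angle, whatever the lens; pixels are square), "cx", "cy" (the principal point, pixels), "dist" ([k1, k2, p1, p2, k3] as OpenCV has them; the pictures are not rectified), "world_from_camera" (4x4, takes a point from camera to world coordinates). Camera axes: x right, y down, z forward; pixel columns grow to the right and rows downward; lengths in m; the calibration is good to about 2 mm. A picture is of the moment at which its call begins.
- order.sign_off(): hands the job in, once; it reports no verdict.
The state is a dict: "clock": time; "qpos": joint angles; "qd": joint speeds; "effort": joint torques, N m; "position": TCP position; "ee_rot": TCP orientation; "contact_force": force on the tool from outside, world axes, zero at the start; "moment": the same for the moment, N m; "width": finger opening in m.
Only numpy, scipy, OpenCV 4.12 (cv2) and the standard library are available. Lean on these libraries where they do the work, as an engineer would, in place of code of your own. Each camera call takes 0.05 s, during which the arm holds its last target.

## Working session

There is one attempt and no reset: what is moved stays moved. The work goes in short steps, Python scripts to look and compute and a shell command to move; the robot and the scene stay as the last step left them, time stands still between calls to the robot, and variables do not carry over. Pictures are saved under pics/ and viewed, and the job is handed in when it is done.

```bash
ls; mkdir -p pics
cat > h.py <<'E'
import numpy as np,cv2,json
from rig import telemetry, optics, order
def st():
    s=telemetry.get_state(); 
    print({k:(np.round(v,4).tolist() if not np.isscalar(v) else round(v,4)) for k,v in s.items() if k in('clock','qpos','position','ee_rot','contact_force','width')}); return s
def grab(name,tag):
    d=optics.get_image(name); cv2.imwrite(f'pics/{tag}.png',d['img']); np.save(f'pics/{tag}.npy',d,allow_pickle=True); return d
def load(tag): return np.load(f'pics/{tag}.npy',allow_pickle=True).item()
def K(d):
    f=d['img'].shape[0]/2/np.tan(np.radians(d['fovy'])/2)
    return np.array([[f,0,d['cx']],[0,f,d['cy']],[0,0,1.]])
def ray(d,uv):
    p=cv2.undistortPoints(np.array(uv,float).reshape(-1,1,2),K(d),np.array(d['dist'],float)).reshape(-1,2)
    r=np.c_[p,np.ones(len(p))]; T=np.array(d['world_from_camera']); return r@T[:3,:3].T, T[:3,3]
def onz(d,uv,z):
    r,o=ray(d,uv); z=np.broadcast_to(np.asarray(z,float),(len(r),)); return o+r*((z-o[2])/r[:,2])[:,None]
def proj(d,P):
    T=np.linalg.inv(np.array(d['world_from_camera'])); P=np.atleast_2d(P)
    return cv2.projectPoints((P@T[:3,:3].T+T[:3,3]).reshape(-1,1,3),np.zeros(3),np.zeros(3),K(d),np.array(d['dist'],float))[0].reshape(-1,2)
def crop(d,x0,y0,x1,y1,s,tag):
    c=cv2.resize(d['img'][y0:y1,x0:x1],None,fx=s,fy=s,interpolation=cv2.INTER_CUBIC); cv2.imwrite(f'pics/{tag}.png',c)
E
python3 - <<'E'
from h import *
st()
for n in('scene','top'):
    d=grab(n,n+'0'); print(d['fovy'],d['cx'],d['cy'],d['dist'],np.round(d['world_from_camera'],3).tolist())
E
```

```text
pics
{'clock': 0.0, 'qpos': [-1.394, 0.2766, 1.5061, 0.0, 1.3607, -0.121], 'position': [0.1686, -0.5492, 0.2305], 'ee_rot': [-0.0009, 0.9889, 0.1483, -0.0], 'contact_force': [-0.6856, -0.5931, 0.2477], 'width': 0.0853}
44.67021501485202 277.7264495814324 218.26054812169855 [-0.16178107  0.          0.          0.          0.        ] [[-0.768, -0.276, 0.578, -0.297], [-0.641, 0.338, -0.69, 1.027], [-0.005, -0.9, -0.436, 0.669], [0.0, 0.0, 0.0, 1.0]]
51.59421581374394 280.5386823527907 209.5664274957428 [0.02494349 0.         0.         0.         0.        ] [[0.021, -0.993, 0.112, 0.386], [-1.0, -0.023, -0.013, 0.091], [0.016, -0.112, -0.994, 1.02], [0.0, 0.0, 0.0, 1.0]]
```

View pics/scene0.png

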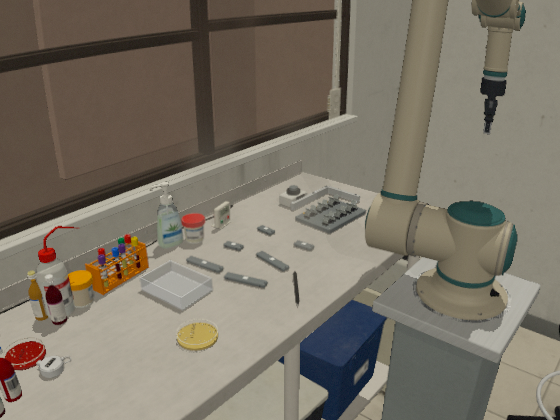

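View pics/top0.png

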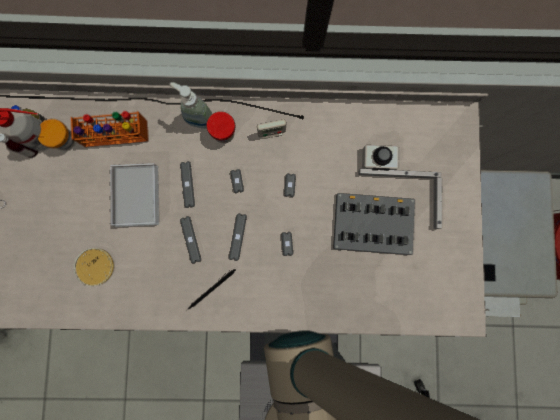

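The top view shows three long loggers near (187,184), (191,239) and (238,237), and three short ones near (237,181), (290,185) and (287,243). The bin is at (134,196) and the tray at (374,223). The station corner is at (437,173) and the button at (381,156). I'll enlarge these areas next.

Run:
```python
from h import *
d=load('top0')
crop(d,320,130,455,265,5.5,'c_tray'); crop(d,100,150,310,275,3.8,'c_log')
```

```text
(no output)
```

View pics/c_tray.png

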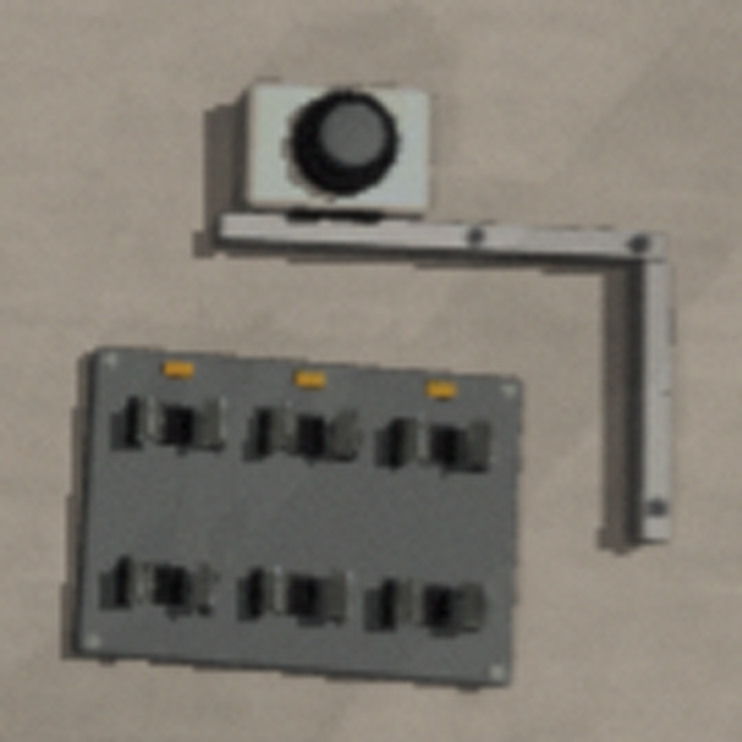

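View pics/c_log.png

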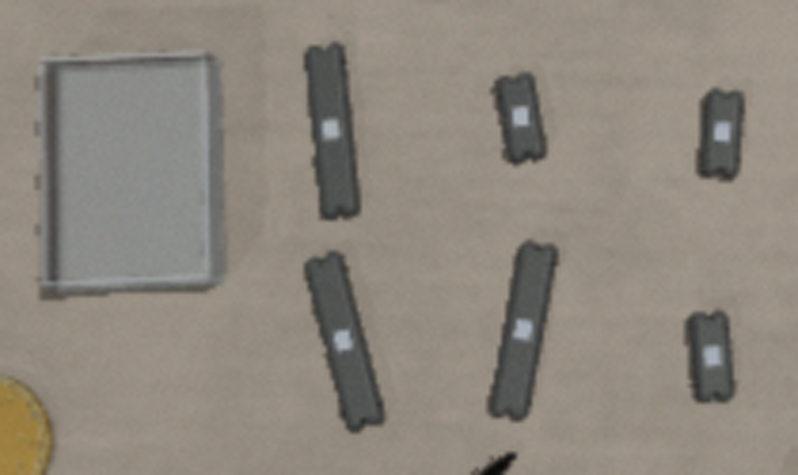

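Run:
```python
from h import *
d=load('top0')
def w(pts,s,off,z): return onz(d,(np.array(pts)+.5)/s-.5+np.array(off),z)
t=w([(98,347),(521,378),(509,684),(80,653)],5.5,(320,130),.014)
print('tray',t.round(4).tolist(),t.mean(0).round(4),'sides',np.linalg.norm(t-np.roll(t,-1,0),axis=1).round(4))
v=t[0]-t[1]+t[3]-t[2]; print('tray yaw (y axis)',np.arctan2(-v[0],v[1]))
f=w([(220,238),(638,260)],5.5,(320,130),.024); r=w([(642,262),(640,540)],5.5,(320,130),.024); 
print('far',f.round(4).tolist(),'right',r.round(4).tolist())
v=f[0]-f[1]; print('far yaw',np.arctan2(-v[0],v[1])); v=r[0]-r[1]; print('right yaw',np.arctan2(v[1],v[0]))
print('btn',w([(353,133)],5.5,(320,130),.056).round(4).tolist())
print('rd head',w([(250,85),(431,92),(428,215),(247,207)],5.5,(320,130),.034).round(4).tolist())
b=w([(42,60),(212,54),(218,285),(42,290)],3.8,(100,150),.035); print('bin',b.round(4).tolist(),b.mean(0).round(4))
L=dict(L0=((324,46),(342,215)),L1=((324,258),(366,425)),L2=((539,245),(509,415)),S0=((515,77),(527,160)),S1=((723,92),(718,178)),S2=((708,315),(714,400)))
for k,p in L.items():
    q=w(p,3.8,(100,150),.010); v=q[0]-q[1]; print(k,q.mean(0).round(4),'len',np.linalg.norm(v).round(4),'yaw',np.arctan2(v[1],v[0]).round(3))
# depth check
T=np.array(d['world_from_camera'])
def dep(u,v):
    z=d['depth'][v,u]; r,o=ray(d,[(u,v)]); return (o+r[0]*z).round(4)
for u,v in [(374,223),(187,184),(191,239),(238,237),(237,181),(290,185),(287,243),(383,154)]: print(u,v,dep(u,v))
```

```text
tray [[0.5424, -0.0554, 0.014], [0.5332, -0.2358, 0.014], [0.4033, -0.2289, 0.014], [0.4123, -0.0486, 0.014]] [ 0.4728 -0.1422  0.014 ] sides [0.1807 0.1301 0.1806 0.1303]
tray yaw (y axis) -0.05018505484193896
far [[0.5888, -0.1054, 0.024], [0.5835, -0.2828, 0.024]] right [[0.5826, -0.2845, 0.024], [0.4644, -0.2814, 0.024]]
far yaw -0.030351107974927998
right yaw -0.025882395228423043
btn [[0.6277, -0.154, 0.056]]
rd head [[0.6529, -0.116, 0.034], [0.6516, -0.1927, 0.034], [0.5987, -0.191, 0.034], [0.6003, -0.1148, 0.034]]
bin [[0.5898, 0.4677, 0.035], [0.5961, 0.3666, 0.035], [0.4566, 0.3557, 0.035], [0.4513, 0.4588, 0.035]] [0.5235 0.4122 0.035 ]
L0 [0.5557 0.2971 0.01  ] len 0.1064 yaw 0.148
L1 [0.4259 0.284  0.01  ] len 0.1052 yaw 0.289
L2 [0.4352 0.1755 0.01  ] len 0.1051 yaw -0.142
S0 [0.5658 0.1816 0.01  ] len 0.0527 yaw 0.173
S1 [0.5584 0.0578 0.01  ] len 0.0541 yaw -0.038
S2 [0.4207 0.061  0.01  ] len 0.0519 yaw 0.09
374 223 [ 0.4732 -0.1413  0.0128]
187 184 [0.5542 0.2963 0.0166]
191 239 [0.4267 0.2823 0.0123]
238 237 [0.4338 0.1745 0.0093]
237 181 [0.5653 0.181  0.0099]
290 185 [0.5588 0.056  0.0095]
287 243 [0.4223 0.0605 0.0107]
383 154 [ 0.6269 -0.1521  0.0567]
```

Tray: origin (0.473, -0.142), yaw -0.050, and the side lengths agree. Home, from the corner: (0.520, -0.190), yaw -0.028, and the button agrees with it to within 2 mm. I'll approach for the +x push with the fingers half open.

```bash
python3 -m creep '{"slide":[[0.46,0.913,0],[0.46,0.913,0],[0.46,0.913,0],[0.46,0.913,0],[0.46,0.913,0]],"twist":[[0,0,-0.0519],[0,0,-0.0519],[0,0,-0.0519],[0,0,-0.0519],[0,0,-0.0519]],"fingers":[0,0,0,0,0]}' 40
python3 -m creep '{"slide":[[0.46,0.913,0],[0.46,0.913,0],[0.46,0.913,0],[0.46,0.913,0],[0.46,0.913,0]],"twist":[[0,0,0],[0,0,0],[0,0,0],[0,0,0],[0,0,0]],"fingers":[0,0,0,0,0]}'
python3 -m creep '{"slide":[[0.46,0.913,0],[0.46,0.913,0],[0.46,0.913,-0.4],[0.46,0.913,-0.8],[0.46,0.913,-0.9],[0.46,0.913,-0.9]],"twist":[[0,0,0],[0,0,0],[0,0,0],[0,0,0],[0,0,0],[0,0,0]],"fingers":[0,0,0,0,0,0]}'
```

```text
clock: 0.6
position: [0.2381, -0.4119, 0.2315]
ee_rot: [0.0, 1.0, -0.013, -0.0]
contact_force: [-0.5, 0.0, -0.2]
width: 0.0428
clock: 1.1
position: [0.3072, -0.2765, 0.2315]
ee_rot: [0.001, 1.0, -0.013, -0.0]
contact_force: [0.7, -0.6, 0.2]
width: 0.0429
clock: 1.7
position: [0.3718, -0.1378, 0.0915]
ee_rot: [-0.003, 1.0, -0.014, -0.006]
contact_force: [-1.0, 0.4, -0.3]
width: 0.0428
```

```bash
python3 -m creep '{"slide":[[0,0,-0.2],[0,0,-0.4],[0,0,-0.5],[0,0,-0.56],[0,0,-0.6],[0,0,-0.6]],"twist":[[0,0,0],[0,0,0],[0,0,0],[0,0,0],[0,0,0],[0,0,0]],"fingers":[0,0,0,0,0,0]}'
python3 -c "
from h import *
d=grab('top','t1'); crop(d,320,130,455,265,5.5,'c_t1'); st()"
```

```text
clock: 2.3
position: [0.3765, -0.1402, 0.0067]
ee_rot: [0.0, 1.0, -0.015, 0.0]
contact_force: [0.8, 0.2, -0.3]
width: 0.0428
{'clock': 2.35, 'qpos': [-0.5293, 0.2932, 2.1813, -0.0004, 0.6656, 1.0708], 'position': [0.3765, -0.14, 0.0069], 'ee_rot': [0.0005, 0.9999, -0.0146, 0.0006], 'contact_force': [-0.6187, -0.2426, -0.4695], 'width': 0.0426}
```

View pics/c_t1.png

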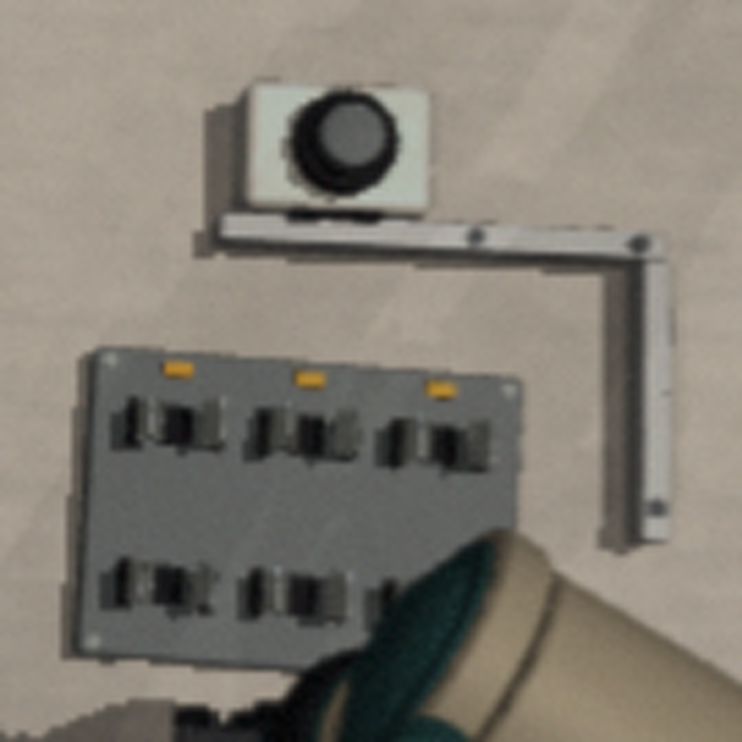

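The gripper is just short of the tray's near edge, which is hidden under the wrist at about (310,680) in the crop. I'll lower it slightly and push +x.

```bash
python3 -m creep '{"slide":[[0,0,-0.025],[0.05,0,-0.025],[0.1,0,-0.025],[0.15,0,-0.025],[0.2,0,-0.025],[0.24,0,-0.025],[0.28,0,-0.025],[0.32,0,-0.025],[0.35,0,-0.025],[0.38,0,-0.025],[0.40,0,-0.025]],"twist":[[0,0,0],[0,0,0],[0,0,0],[0,0,0],[0,0,0],[0,0,0],[0,0,0],[0,0,0],[0,0,0],[0,0,0],[0,0,0]],"fingers":[0,0,0,0,0,0,0,0,0,0,0]}'
python3 -m creep '{"slide":[[0.01,0,0],[0.02,0,0],[0.03,0,0]],"twist":[[0,0,0],[0,0,0],[0,0,0]],"fingers":[0,0,0]}'
```

```text
clock: 3.45
position: [0.4335, -0.1377, 0.0022]
ee_rot: [-0.001, 1.0, -0.013, -0.003]
contact_force: [-5.9, -0.1, 3.0]
width: 0.0425
clock: 3.75
position: [0.4375, -0.1376, 0.0022]
ee_rot: [-0.001, 1.0, -0.013, -0.003]
contact_force: [-7.2, -0.5, 4.2]
width: 0.0427
```

```bash
python3 -m creep '{"slide":[[0.01,0,0],[0.02,0,0],[0.03,0,0]],"twist":[[0,0,0],[0,0,0],[0,0,0]],"fingers":[0,0,0]}'
python3 -m creep '{"slide":[[0.01,0,0],[0.02,0,0],[0.03,0,0]],"twist":[[0,0,0],[0,0,0],[0,0,0]],"fingers":[0,0,0]}'
python3 -m creep '{"slide":[[0.01,0,0],[0.02,0,0]],"twist":[[0,0,0],[0,0,0]],"fingers":[0,0]}'
```

```text
clock: 4.05
position: [0.4419, -0.1376, 0.0022]
ee_rot: [-0.001, 1.0, -0.013, -0.003]
contact_force: [-6.4, 0.4, 4.3]
width: 0.0426
clock: 4.35
position: [0.4454, -0.1375, 0.0021]
ee_rot: [-0.001, 1.0, -0.013, -0.004]
contact_force: [-10.6, -2.3, 7.0]
width: 0.0431
clock: 4.55
position: [0.4454, -0.1373, 0.0019]
ee_rot: [-0.001, 1.0, -0.013, -0.007]
contact_force: [-16.3, -3.3, 12.0]
width: 0.0424
```

The tray has reached the far stop: force rose to 16 N with no further motion. Next I'll go round to the +y edge with a -90° turn, so both fingertips push flat.

```bash
python3 -m creep '{"slide":[[-0.15,0,0],[-0.2,0,0.2],[-0.2,0,0.5],[-0.1,0.2,0.6],[0.1,0.5,0.65],[0.3,0.7,0.65],[0.48,0.87,0.65],[0.48,0.87,0.65],[0.48,0.87,0.65],[0.48,0.87,0.65],[0.48,0.87,0.65],[0.48,0.87,0.65],[0.48,0.87,0.65],[0.48,0.87,0.65]],"twist":[[0,0,0],[0,0,0],[0,0,-0.02],[0,0,-0.04],[0,0,-0.06],[0,0,-0.08],[0,0,-0.1],[0,0,-0.12],[0,0,-0.14],[0,0,-0.16],[0,0,-0.19],[0,0,-0.22],[0,0,-0.25],[0,0,-0.25]],"fingers":[0,0,0,0,0,0,0,0,0,0,0,0,0,0]}'
python3 -c "
from h import *
d=grab('top','t2'); crop(d,300,130,455,265,5,'c_t2'); st()"
```

```text
clock: 5.95
position: [0.5104, -0.0502, 0.0924]
ee_rot: [-0.047, 0.728, -0.683, -0.017]
contact_force: [-0.1, 0.4, -0.3]
width: 0.0425
{'clock': 6.0, 'qpos': [-0.3099, 0.2923, 1.8727, 0.1193, 0.9722, 2.704], 'position': [0.5076, -0.052, 0.0913], 'ee_rot': [-0.0461, 0.7273, -0.6845, -0.0178], 'contact_force': [-2.0286, -2.4121, -1.1662], 'width': 0.043}
```

View pics/c_t2.png

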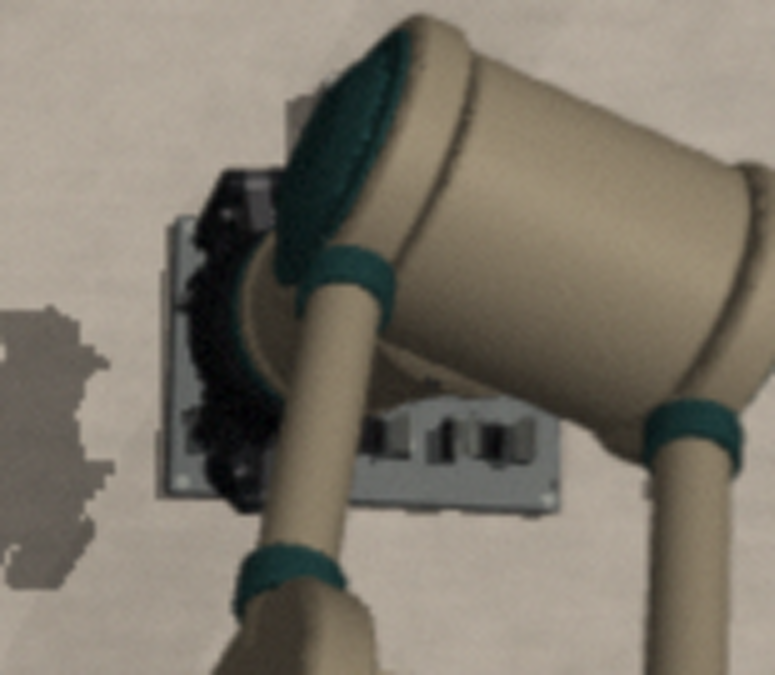

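The turn drove joint 6 to its limit (2.70 rad), so I'll back out straight away and take the same grasp from the other side.

```bash
python3 -m creep '{"slide":[[0,0,0],[0,0,0],[0,0,0],[0,0,0],[0,0,0],[0,0,0],[0,0,0],[0,0,0],[0,0,0],[0,0,0],[0,0,0],[0,0,0]],"twist":[[0,0,0.02],[0,0,0.04],[0,0,0.06],[0,0,0.08],[0,0,0.10],[0,0,0.12],[0,0,0.14],[0,0,0.16],[0,0,0.19],[0,0,0.22],[0,0,0.25],[0,0,0.25]],"fingers":[0,0,0,0,0,0,0,0,0,0,0,0]}'
python3 -c "
from h import *
st()"
```

```text
clock: 7.2
position: [0.5098, -0.0491, 0.0921]
ee_rot: [-0.02, 0.998, 0.036, -0.045]
contact_force: [0.9, -0.0, 0.3]
width: 0.0432
{'clock': 7.2, 'qpos': [-0.2421, 0.3504, 1.7757, 0.0159, 1.1129, 1.2482], 'position': [0.5098, -0.0491, 0.0921], 'ee_rot': [-0.0202, 0.9981, 0.0363, -0.0448], 'contact_force': [0.9291, -0.0111, 0.3478], 'width': 0.0432}
```

```bash
cat >> h.py <<'E'
from scipy.spatial.transform import Rotation as Ro
def go(x,y,z,yaw):
    s=st(); q=s['ee_rot']; c=Ro.from_quat([q[1],q[2],q[3],q[0]])
    t=Ro.from_euler('z',yaw)*Ro.from_euler('x',np.pi)
    rv=(t*c.inv()).as_rotvec()
    X=(c.as_matrix()[:,0]); print('yaw now',np.arctan2(X[1],X[0]).round(3),'tiltz',c.as_matrix()[2,2].round(4))
    print('slide',((np.array([x,y,z])-s['position'])/.15).round(3),'twist',(rv/2/np.pi).round(4), 'rows for twist',np.degrees(np.linalg.norm(rv))/8.59)
E
python3 -c "
from h import *
go(0.522,-0.01,0.095,1.543)"
```

```text
{'clock': 7.2, 'qpos': [-0.2421, 0.3504, 1.7757, 0.0159, 1.1129, 1.2482], 'position': [0.5098, -0.0491, 0.0921], 'ee_rot': [-0.0202, 0.9981, 0.0363, -0.0448], 'contact_force': [0.9291, -0.0111, 0.3478], 'width': 0.0432}
yaw now 0.075 tiltz -0.9952
slide [0.081 0.261 0.019] twist [ 0.0058 -0.0161  0.2338] rows for twist 9.824379093469242
```

```bash
python3 -m creep '{"slide":[[0.08,0.1,0.02],[0.08,0.2,0.02],[0.08,0.26,0.02],[0.08,0.26,0.02],[0.08,0.26,0.02],[0.08,0.26,0.02],[0.08,0.26,0.02],[0.08,0.26,0.02],[0.08,0.26,0.02],[0.08,0.26,0.02],[0.08,0.26,0.02],[0.08,0.26,0.02],[0.08,0.26,0.02]],"twist":[[0.0058,-0.0161,0.2338],[0.0058,-0.0161,0.2338],[0.0058,-0.0161,0.2338],[0.0058,-0.0161,0.2338],[0.0058,-0.0161,0.2338],[0.0058,-0.0161,0.2338],[0.0058,-0.0161,0.2338],[0.0058,-0.0161,0.2338],[0.0058,-0.0161,0.2338],[0.0058,-0.0161,0.2338],[0.0058,-0.0161,0.2338],[0.0058,-0.0161,0.2338],[0.0058,-0.0161,0.2338]],"fingers":[0,0,0,0,0,0,0,0,0,0,0,0,0]}'
python3 -c "
from h import *
go(0.522,-0.01,0.003,1.543)"
```

```text
clock: 8.5
position: [0.5212, -0.0104, 0.0951]
ee_rot: [0.0, 0.72, 0.694, -0.0]
contact_force: [-1.0, 0.8, 0.2]
width: 0.0428
{'clock': 8.5, 'qpos': [-0.1529, 0.3124, 1.8232, -0.001, 1.0065, -0.1168], 'position': [0.5212, -0.0104, 0.0951], 'ee_rot': [0.0001, 0.7196, 0.6944, -0.0005], 'contact_force': [-0.9748, 0.8059, 0.2399], 'width': 0.0428}
yaw now 1.535 tiltz -1.0
slide [ 0.005  0.003 -0.614] twist [ 0.0001 -0.0001  0.0012] rows for twist 0.05207242876968472
```

```bash
python3 -m creep '{"slide":[[0,0,-0.3],[0,0,-0.45],[0,0,-0.55],[0,0,-0.62],[0,0,-0.62]],"twist":[[0,0,0],[0,0,0],[0,0,0],[0,0,0],[0,0,0]],"fingers":[0,0,0,0,0]}'
python3 -m creep '{"slide":[[0,-0.06,0],[0,-0.12,0],[0,-0.17,0],[0,-0.22,0],[0,-0.26,0],[0,-0.3,0],[0,-0.33,0],[0,-0.36,0],[0,-0.39,0],[0,-0.42,0],[0,-0.45,0]],"twist":[[0,0,0],[0,0,0],[0,0,0],[0,0,0],[0,0,0],[0,0,0],[0,0,0],[0,0,0],[0,0,0],[0,0,0],[0,0,0]],"fingers":[0,0,0,0,0,0,0,0,0,0,0]}'
python3 -m creep '{"slide":[[0,-0.01,0],[0,-0.02,0],[0,-0.03,0]],"twist":[[0,0,0],[0,0,0],[0,0,0]],"fingers":[0,0,0]}'
```

```text
clock: 9.0
position: [0.5201, -0.0105, 0.0008]
ee_rot: [-0.001, 0.719, 0.695, -0.001]
contact_force: [0.2, 0.4, -0.3]
width: 0.0429
clock: 10.1
position: [0.5207, -0.0773, 0.0028]
ee_rot: [-0.001, 0.72, 0.694, 0.0]
contact_force: [0.0, 7.0, 5.2]
width: 0.0429
clock: 10.4
position: [0.5206, -0.0817, 0.0028]
ee_rot: [-0.001, 0.72, 0.694, 0.0]
contact_force: [-0.1, 7.9, 4.7]
width: 0.0428
```

```bash
python3 -m creep '{"slide":[[0,-0.01,0],[0,-0.02,0],[0,-0.03,0]],"twist":[[0,0,0],[0,0,0],[0,0,0]],"fingers":[0,0,0]}'
python3 -m creep '{"slide":[[0,-0.01,0],[0,-0.02,0]],"twist":[[0,0,0],[0,0,0]],"fingers":[0,0]}'
```

```text
clock: 10.7
position: [0.5204, -0.0861, 0.0028]
ee_rot: [-0.001, 0.72, 0.694, 0.0]
contact_force: [0.3, 6.8, 5.0]
width: 0.0429
clock: 10.9
position: [0.5204, -0.089, 0.0028]
ee_rot: [-0.001, 0.72, 0.694, 0.0]
contact_force: [-1.7, 7.4, 4.6]
width: 0.0429
```

```bash
python3 -m creep '{"slide":[[0,-0.01,0],[0,-0.02,0]],"twist":[[0,0,0],[0,0,0]],"fingers":[0,0]}'
python3 -m creep '{"slide":[[0,-0.01,0],[0,-0.02,0]],"twist":[[0,0,0],[0,0,0]],"fingers":[0,0]}'
```

```text
clock: 11.1
position: [0.5202, -0.0899, 0.0028]
ee_rot: [-0.003, 0.721, 0.693, 0.002]
contact_force: [1.5, 18.0, 7.7]
width: 0.0428
clock: 11.3
position: [0.5197, -0.0902, 0.0028]
ee_rot: [-0.005, 0.721, 0.693, 0.003]
contact_force: [1.3, 25.2, 9.7]
width: 0.0428
```

```bash
python3 -m creep '{"slide":[[0,0.1,0],[0,0.25,0],[0,0.4,0.3],[0,0.6,0.6],[-0.2,0.8,0.8],[-0.4,1,0.9],[-0.6,1,0.9],[-0.8,1,0.9],[-0.8,1,0.9],[-0.8,1,0.9],[-0.8,1,0.9],[-0.8,1,0.9],[-0.8,1,0.9]],"twist":[[0,0,0],[0,0,0],[0,0,0],[0,0,-0.02],[0,0,-0.04],[0,0,-0.06],[0,0,-0.08],[0,0,-0.1],[0,0,-0.12],[0,0,-0.15],[0,0,-0.18],[0,0,-0.2],[0,0,-0.22]],"fingers":[0,0,0,0,0,0,0,0,0,0,0,0,0]}'
python3 -c "
from h import *
d=grab('top','t3'); crop(d,330,130,455,265,5.5,'c_t3'); crop(d,100,150,310,275,3.8,'c_l3');st()"
```

```text
clock: 12.6
position: [0.4009, 0.0531, 0.1374]
ee_rot: [0.0, 0.996, 0.088, -0.0]
contact_force: [-0.7, -0.3, 1.0]
width: 0.0426
{'clock': 12.65, 'qpos': [-0.0404, 0.1, 1.9903, -0.0003, 1.0513, 1.3583], 'position': [0.4009, 0.0531, 0.1374], 'ee_rot': [0.0001, 0.9963, 0.086, -0.0], 'contact_force': [0.6169, -0.3905, 0.6024], 'width': 0.0427}
```

View pics/c_t3.png

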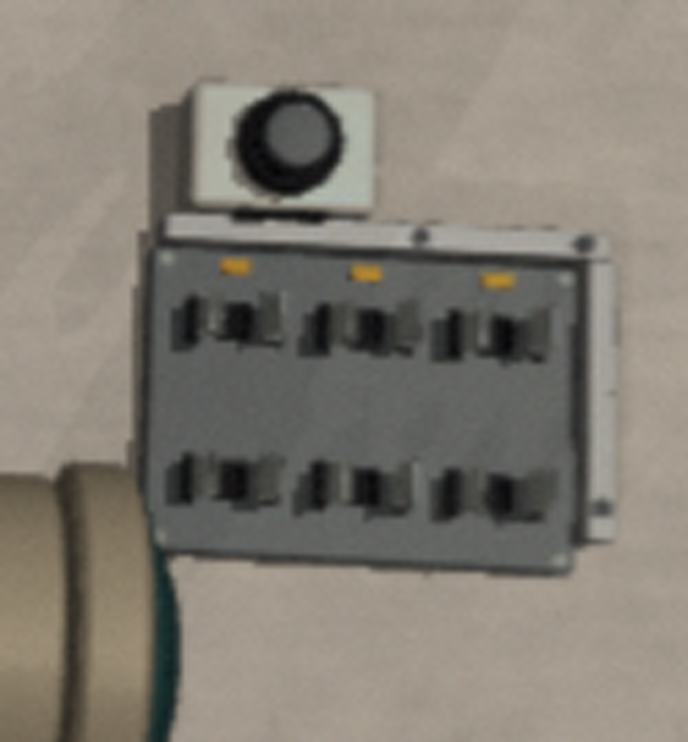

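View pics/c_l3.png

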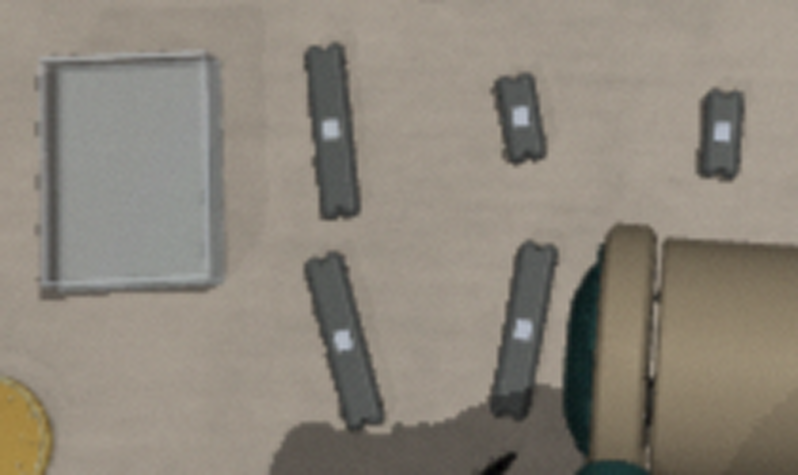

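The tray looks flush with both stops: its top-left corner is at (152,248) and its right edge at x≈580, both touching. The loggers haven't moved. Next is S2, and I'll check the tray numerically at the same time.

```bash
python3 -c "
from h import *
d=load('t3')
t=onz(d,(np.array([(152,248),(582,270),(572,573),(157,551)])+.5)/5.5-.5+np.array([330,130]),.014)
print(t.round(4).tolist(),t.mean(0).round(4),np.linalg.norm(t-np.roll(t,-1,0),axis=1).round(4)); v=t[0]-t[1];print(np.arctan2(-v[0],v[1]))
go(0.4207,0.061,0.06,0.09)"
```

```text
[[0.5864, -0.1018, 0.014], [0.5811, -0.2861, 0.014], [0.4511, -0.2794, 0.014], [0.4564, -0.1041, 0.014]] [ 0.5188 -0.1929  0.014 ] [0.1843 0.1301 0.1754 0.13  ]
-0.02883501034173952
{'clock': 12.65, 'qpos': [-0.0404, 0.1, 1.9903, -0.0003, 1.0513, 1.3583], 'position': [0.4009, 0.0531, 0.1374], 'ee_rot': [0.0001, 0.9963, 0.086, -0.0], 'contact_force': [0.6169, -0.3905, 0.6024], 'width': 0.0427}
yaw now 0.172 tiltz -1.0
slide [ 0.132  0.052 -0.516] twist [ 0.     -0.     -0.0131] rows for twist 0.5483949598416092
```

```bash
python3 -m creep '{"slide":[[0.132,0.052,-0.2],[0.132,0.052,-0.5],[0.132,0.052,-0.7],[0.132,0.052,-0.8],[0.132,0.052,-0.87],[0.132,0.052,-0.9],[0.132,0.052,-0.9],[0.132,0.052,-0.9],[0.132,0.052,-0.9],[0.132,0.052,-0.9],[0.132,0.052,-0.9],[0.132,0.052,-0.9]],"twist":[[0,0,-0.013],[0,0,-0.013],[0,0,-0.013],[0,0,-0.013],[0,0,-0.013],[0,0,-0.013],[0,0,-0.013],[0,0,-0.013],[0,0,-0.013],[0,0,-0.013],[0,0,-0.013],[0,0,-0.013]],"fingers":[0,0,0,0,0,0,0,-1,-1,-1,-1,-1]}' 40
python3 -m creep '{"slide":[[0,0,0.1],[0,0,0.4],[0,0,0.5],[0,0,0.5]],"twist":[[0,0,0],[0,0,0],[0,0,0],[0,0,0]],"fingers":[-1,-1,-1,-1]}'
```

```text
clock: 13.85
position: [0.4214, 0.0615, 0.0029]
ee_rot: [-0.0, 0.999, 0.051, 0.001]
contact_force: [-1.1, -0.2, 6.3]
width: 0.0218
clock: 14.25
position: [0.4227, 0.0617, 0.0794]
ee_rot: [-0.0, 0.999, 0.05, 0.003]
contact_force: [1.4, 0.2, -0.6]
width: 0.022
```

```bash
python3 -m creep '{"slide":[[0.05,0.25,0.1],[0.1,0.58,0.15],[0.2,0.9,0.15],[0.2,0.9,0.15]],"twist":[[0,0,0],[0,0,0],[0,0,0],[0,0,0]],"fingers":[-1,-1,-1,-1]}'
python3 -m creep '{"slide":[[0.1,0.33,0],[0.15,0.66,0],[0.15,0.9,0],[0.15,0.9,0]],"twist":[[0,0,0],[0,0,0],[0,0,0],[0,0,0]],"fingers":[-1,-1,-1,-1]}'
python3 -c "
from h import *
d=grab('scene','s4'); crop(d,100,180,420,360,2.4,'c_s4');go(0.4905,0.3976,0.012,0.078)"
```

```text
clock: 14.65
position: [0.4525, 0.2016, 0.0989]
ee_rot: [-0.002, 0.999, 0.053, 0.001]
contact_force: [-1.0, -0.9, -1.2]
width: 0.0221
clock: 15.05
position: [0.4729, 0.3353, 0.0978]
ee_rot: [-0.001, 0.999, 0.052, -0.001]
contact_force: [-0.3, -1.5, -0.1]
width: 0.0221
{'clock': 15.1, 'qpos': [0.4927, 0.385, 1.6958, 0.001, 1.064, 1.959], 'position': [0.4722, 0.3326, 0.0976], 'ee_rot': [0.0003, 0.9986, 0.052, -0.0016], 'contact_force': [0.766, 0.0498, -0.5953], 'width': 0.0221}
yaw now 0.104 tiltz -1.0
slide [ 0.122  0.433 -0.571] twist [ 0.0001 -0.0005 -0.0041] rows for twist 0.1747942323683718
```

View pics/c_s4.png

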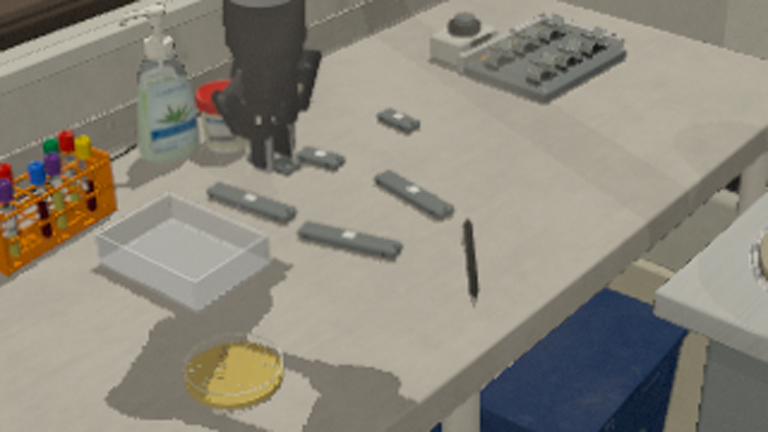

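The logger S2 is held between the fingers at about (275,160) in the crop. Now I'll place it in the bin.

```bash
python3 -m creep '{"slide":[[0.12,0.33,0],[0.12,0.433,0],[0.12,0.433,-0.15],[0.12,0.433,-0.4],[0.12,0.433,-0.5],[0.12,0.433,-0.57],[0.12,0.433,-0.57],[0.12,0.433,-0.57],[0.12,0.433,-0.57],[0.12,0.433,-0.57],[0.12,0.433,-0.3],[0.12,0.433,0]],"twist":[[0,0,-0.004],[0,0,-0.004],[0,0,-0.004],[0,0,-0.004],[0,0,-0.004],[0,0,-0.004],[0,0,-0.004],[0,0,-0.004],[0,0,-0.004],[0,0,-0.004],[0,0,-0.004],[0,0,-0.004]],"fingers":[-1,-1,-1,-1,-1,-1,-1,-0.25,-0.25,-0.25,-0.25,-0.25]}'
python3 -c "
from h import *
go(0.4905,0.3976,0.1,0.078)"
```

```text
clock: 16.3
position: [0.49, 0.3959, 0.0994]
ee_rot: [0.001, 0.999, 0.038, -0.002]
contact_force: [1.3, 0.2, 0.2]
width: 0.0319
{'clock': 16.3, 'qpos': [0.5686, 0.4531, 1.572, 0.0012, 1.1205, 2.0631], 'position': [0.49, 0.3959, 0.0994], 'ee_rot': [0.0006, 0.9993, 0.0379, -0.002], 'contact_force': [1.3453, 0.2146, 0.175], 'width': 0.0319}
yaw now 0.076 tiltz -1.0
slide [0.004 0.011 0.004] twist [ 0.0002 -0.0006  0.0003] rows for twist 0.031627570681406675
```

```bash
python3 -m creep '{"slide":[[0.1,-0.3,0],[0.3,-0.6,0],[0.5,-0.95,0],[0.5,-0.95,0],[0.5,-0.95,0]],"twist":[[0,0,0.0154],[0,0,0.0154],[0,0,0.0154],[0,0,0.0154],[0,0,0.0154]],"fingers":[0,0,0,0,0]}'
python3 -c "
from h import *
d=grab('top','t5'); crop(d,100,150,310,275,3.8,'c_t5');go(0.5658,0.1816,0.004,0.173)"
```

```text
clock: 16.8
position: [0.5675, 0.2523, 0.1002]
ee_rot: [-0.0, 0.996, 0.084, 0.0]
contact_force: [-0.2, 1.0, 0.7]
width: 0.0428
{'clock': 16.85, 'qpos': [0.3083, 0.4382, 1.5967, 0.0021, 1.1069, 1.708], 'position': [0.5663, 0.2539, 0.1], 'ee_rot': [-0.0009, 0.9964, 0.085, -0.0003], 'contact_force': [-0.4192, 0.6532, -0.4225], 'width': 0.0426}
yaw now 0.17 tiltz -1.0
slide [-0.003 -0.482 -0.64 ] twist [-0.0003 -0.0001  0.0004] rows for twist 0.022630835242339383
```

View pics/c_t5.png

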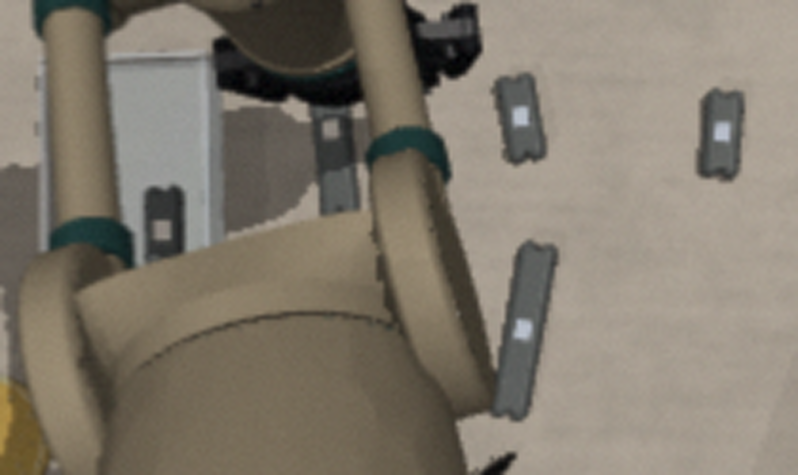

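S2 lies in the bin, with its window at (162,230) in the crop, and S0 hasn't moved. I'll grasp S0.

```bash
python3 -m creep '{"slide":[[0,-0.3,0],[0,-0.482,-0.1],[0,-0.482,-0.35],[0,-0.482,-0.55],[0,-0.482,-0.62],[0,-0.482,-0.64],[0,-0.482,-0.64],[0,-0.482,-0.64],[0,-0.482,-0.64],[0,-0.482,-0.64],[0,-0.482,-0.64],[0,-0.482,-0.64]],"twist":[[0,0,0],[0,0,0],[0,0,0],[0,0,0],[0,0,0],[0,0,0],[0,0,0],[0,0,0],[0,0,0],[0,0,0],[0,0,0],[0,0,0]],"fingers":[0,0,0,0,0,0,0,-1,-1,-1,-1,-1]}' 40
python3 -m creep '{"slide":[[0,0,0.1],[0,0.1,0.4],[0,0.3,0.64],[0,0.6,0.64],[0,0.9,0.64],[0,0.9,0.64]],"twist":[[0,0,0],[0,0,0],[0,0,0],[0,0,0],[0,0,-0.015],[0,0,-0.015]],"fingers":[-1,-1,-1,-1,-1,-1]}'
python3 -c "
from h import *
go(0.5565,0.4138,0.014,0.078)"
```

```text
clock: 18.05
position: [0.5673, 0.1826, 0.0053]
ee_rot: [-0.001, 0.996, 0.086, 0.001]
contact_force: [-1.1, 2.0, 6.7]
width: 0.0217
clock: 18.65
position: [0.5664, 0.3222, 0.1006]
ee_rot: [-0.002, 0.999, 0.041, 0.001]
contact_force: [-0.5, -0.5, 0.0]
width: 0.022
{'clock': 18.65, 'qpos': [0.4085, 0.4772, 1.5255, 0.004, 1.1351, 1.8966], 'position': [0.5664, 0.3222, 0.1006], 'ee_rot': [-0.0024, 0.9992, 0.0405, 0.0012], 'contact_force': [-0.4855, -0.5021, 0.0371], 'width': 0.022}
yaw now 0.081 tiltz -1.0
slide [-0.066  0.611 -0.577] twist [-0.0008  0.0003 -0.0005] rows for twist 0.040580461404469186
```

```bash
python3 -m creep '{"slide":[[-0.06,0.3,0],[-0.07,0.55,0],[-0.07,0.611,-0.1],[-0.07,0.611,-0.4],[-0.07,0.611,-0.53],[-0.07,0.611,-0.59],[-0.07,0.611,-0.59],[-0.07,0.611,-0.59],[-0.07,0.611,-0.59],[-0.07,0.611,-0.59],[-0.07,0.611,-0.3],[-0.07,0.611,0],[-0.07,0.611,0]],"twist":[[0,0,0],[0,0,0],[0,0,0],[0,0,0],[0,0,0],[0,0,0],[0,0,0],[0,0,0],[0,0,0],[0,0,0],[0,0,0],[0,0,0],[0,0,0]],"fingers":[-1,-1,-1,-1,-1,-1,-1,-0.25,-0.25,-0.25,-0.25,-0.25,-0.25]}'
python3 -m creep '{"slide":[[0,-0.3,0],[0,-0.6,0],[0,-0.95,0],[0,-1,0],[0,-1,0],[0,-1,0]],"twist":[[0,0,-0.0],[0,0,-0.01],[0,0,-0.0185],[0,0,-0.0185],[0,0,-0.0185],[0,0,-0.0185]],"fingers":[0,0,0,0,0,0]}'
python3 -m creep '{"slide":[[0,-0.3,0],[0,-0.6,0],[0,-0.95,0],[0,-1,0],[0,-1,0]],"twist":[[0,0,0],[0,0,0],[0,0,0],[0,0,0],[0,0,0]],"fingers":[0,0,0,0,0]}'
python3 -c "
from h import *
d=grab('top','t6'); crop(d,100,150,310,275,3.8,'c_t6');go(0.5584,0.0578,0.004,-0.038)"
```

```text
clock: 19.95
position: [0.5599, 0.4109, 0.1073]
ee_rot: [-0.004, 0.999, 0.039, 0.006]
contact_force: [0.3, 1.1, 0.3]
width: 0.0321
clock: 20.55
position: [0.5561, 0.2592, 0.0998]
ee_rot: [-0.001, 1.0, -0.019, 0.0]
contact_force: [0.5, -0.4, -0.8]
width: 0.0425
clock: 21.05
position: [0.5563, 0.1084, 0.0996]
ee_rot: [-0.001, 1.0, -0.02, -0.0]
contact_force: [-0.5, 0.7, -1.3]
width: 0.0427
{'clock': 21.1, 'qpos': [0.0705, 0.3673, 1.7197, 0.0024, 1.0545, 1.6785], 'position': [0.5562, 0.1096, 0.0996], 'ee_rot': [-0.0011, 0.9998, -0.0192, -0.0001], 'contact_force': [-0.0453, -0.2838, 0.8034], 'width': 0.0425}
yaw now -0.038 tiltz -1.0
slide [ 0.014 -0.346 -0.637] twist [-0.0003 -0.      0.0001] rows for twist 0.014276813443377313
```

View pics/c_t6.png

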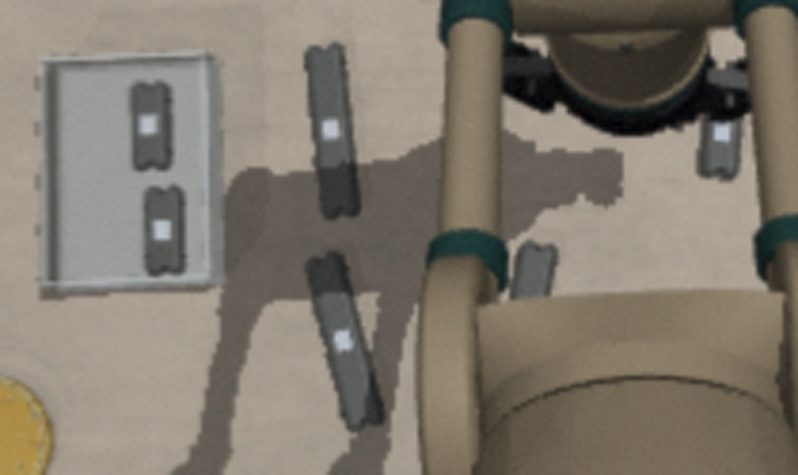

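Both shorts are in the bin, at (148,125) and (162,230) in the crop, with free space on its left. Now S1.

```bash
python3 -m creep '{"slide":[[0.014,-0.3,0],[0.014,-0.346,-0.1],[0.014,-0.346,-0.35],[0.014,-0.346,-0.55],[0.014,-0.346,-0.62],[0.014,-0.346,-0.64],[0.014,-0.346,-0.64],[0.014,-0.346,-0.64],[0.014,-0.346,-0.64],[0.014,-0.346,-0.64],[0.014,-0.346,-0.64],[0.014,-0.346,-0.64]],"twist":[[0,0,0],[0,0,0],[0,0,0],[0,0,0],[0,0,0],[0,0,0],[0,0,0],[0,0,0],[0,0,0],[0,0,0],[0,0,0],[0,0,0]],"fingers":[0,0,0,0,0,0,0,-1,-1,-1,-1,-1]}' 40
python3 -m creep '{"slide":[[0,0,0.1],[0,0.1,0.4],[0,0.3,0.64],[0,0.6,0.64],[0,0.9,0.64],[0,0.9,0.64]],"twist":[[0,0,0],[0,0,0],[0,0,0],[0,0,0],[0,0,0.018],[0,0,0.018]],"fingers":[-1,-1,-1,-1,-1,-1]}'
python3 -m creep '{"slide":[[0,0.3,0],[-0.1,0.6,0],[-0.2,0.9,0],[-0.3,1,0],[-0.3,1,0]],"twist":[[0,0,0],[0,0,0],[0,0,0],[0,0,0],[0,0,0]],"fingers":[-1,-1,-1,-1,-1]}'
python3 -c "
from h import *
go(0.510,0.4285,0.023,0.078)"
```

```text
clock: 22.3
position: [0.5591, 0.0569, 0.0052]
ee_rot: [-0.001, 1.0, -0.019, 0.001]
contact_force: [0.1, 1.1, 6.7]
width: 0.0219
clock: 22.9
position: [0.5578, 0.1964, 0.1005]
ee_rot: [-0.002, 0.999, 0.04, 0.001]
contact_force: [-0.8, 0.5, -0.4]
width: 0.0216
clock: 23.4
position: [0.5105, 0.343, 0.0993]
ee_rot: [-0.0, 0.999, 0.039, -0.001]
contact_force: [-0.1, -0.8, -0.7]
width: 0.0218
{'clock': 23.4, 'qpos': [0.4776, 0.4323, 1.609, 0.0016, 1.1024, 1.9698], 'position': [0.5105, 0.343, 0.0993], 'ee_rot': [-0.0002, 0.9992, 0.0389, -0.0012], 'contact_force': [-0.0758, -0.849, -0.7002], 'width': 0.0218}
yaw now 0.078 tiltz -1.0
slide [-0.003  0.57  -0.509] twist [-0.0001 -0.0004  0.    ] rows for twist 0.016895032884041202
```

```bash
python3 -m creep '{"slide":[[0,0.3,0],[0,0.545,0],[0,0.55,-0.1],[0,0.55,-0.35],[0,0.55,-0.5],[0,0.55,-0.51],[0,0.55,-0.51],[0,0.55,-0.51],[0,0.55,-0.51],[0,0.55,-0.51],[0,0.55,-0.3],[0,0.55,0],[0,0.55,0]],"twist":[[0,0,0],[0,0,0],[0,0,0],[0,0,0],[0,0,0],[0,0,0],[0,0,0],[0,0,0],[0,0,0],[0,0,0],[0,0,0],[0,0,0],[0,0,0]],"fingers":[-1,-1,-1,-1,-1,-1,-1,-0.31,-0.31,-0.31,-0.31,-0.31,-0.31]}'
python3 -m creep '{"slide":[[-0.1,-0.3,0],[-0.3,-0.6,0],[-0.4,-0.95,0],[-0.5,-1,0],[-0.5,-1,0],[-0.5,-1,0]],"twist":[[0,0,-0.01],[0,0,-0.02],[0,0,-0.035],[0,0,-0.035],[0,0,-0.035],[0,0,-0.035]],"fingers":[0,0,0,0,0,0]}'
python3 -m creep '{"slide":[[0,-0.3,0],[0,-0.6,0],[0,-0.9,0],[0,-0.9,0],[0,-0.9,0]],"twist":[[0,0,0],[0,0,0],[0,0,0],[0,0,0],[0,0,0]],"fingers":[0,0,0,0,0]}'
python3 -c "
from h import *
d=grab('top','t7'); crop(d,100,150,310,275,3.8,'c_t7');st()"
```

```text
clock: 24.7
position: [0.5166, 0.4267, 0.1069]
ee_rot: [-0.004, 0.999, 0.038, 0.006]
contact_force: [2.1, 0.8, 1.1]
width: 0.0294
clock: 25.3
position: [0.4385, 0.2744, 0.1002]
ee_rot: [-0.001, 0.997, -0.073, 0.001]
contact_force: [0.3, 0.4, -0.2]
width: 0.043
clock: 25.8
position: [0.4396, 0.1392, 0.0998]
ee_rot: [-0.001, 0.997, -0.073, 0.001]
contact_force: [0.4, 0.3, -0.5]
width: 0.043
{'clock': 25.85, 'qpos': [0.1558, 0.2251, 1.9414, 0.002, 0.9736, 1.8708], 'position': [0.4394, 0.1399, 0.0998], 'ee_rot': [-0.001, 0.9974, -0.0726, 0.0005], 'contact_force': [-0.1292, 0.1389, 0.2812], 'width': 0.0426}
```

View pics/c_t7.png

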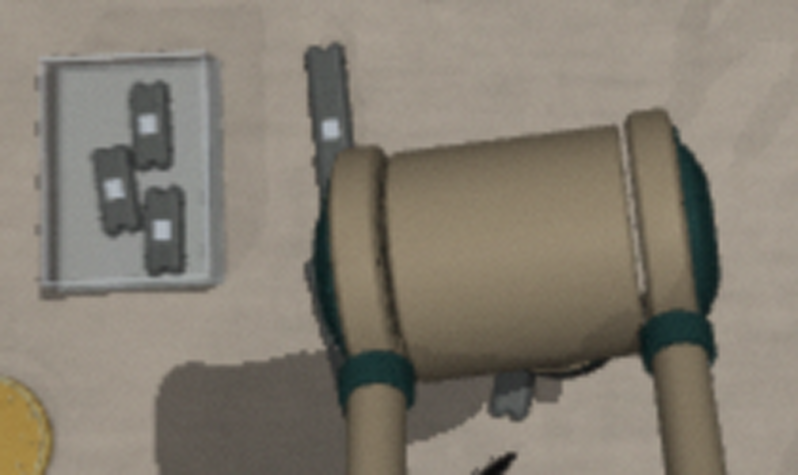

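All three shorts are in the bin. L2 hasn't moved as far as I can see (its lower end is still at (510,410) in the crop), so I'll grasp it.

```bash
python3 -c "
from h import *
go(0.4352,0.1755,0.004,-0.142)"
python3 - <<'E'
from h import *
d=load('t3'); crop(d,352,175,445,245,8,'c_clips')
E
```

```text
{'clock': 25.85, 'qpos': [0.1558, 0.2251, 1.9414, 0.002, 0.9736, 1.8708], 'position': [0.4394, 0.1399, 0.0998], 'ee_rot': [-0.001, 0.9974, -0.0726, 0.0005], 'contact_force': [-0.1292, 0.1389, 0.2812], 'width': 0.0426}
yaw now -0.145 tiltz -1.0
slide [-0.028  0.237 -0.639] twist [-0.0003  0.0002  0.0005] rows for twist 0.026873500344431478
```

View pics/c_clips.png

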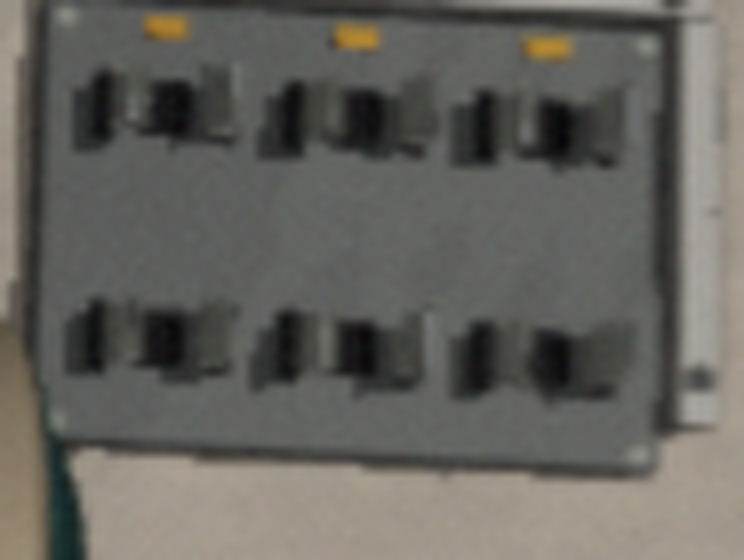

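Run:
```python
from h import *
d=load('t3')
f=lambda p,z:onz(d,(np.array(p)+.5)/8-.5+np.array([352,175]),z)
s=f([(67,14),(647,45),(57,418),(637,455)],.0145); print(s.round(4).tolist(),s.mean(0).round(4))
v=(s[0]-s[1])+(s[2]-s[3]); print('yaw y',np.arctan2(-v[0],v[1])); v=s[0]-s[2]+s[1]-s[3]; print('yaw x',np.arctan2(v[1],v[0]))
o=f([(167,27),(357,37),(549,48)],.0145); print('orange',o.round(4).tolist())
for yaw in(-.028,-.035):
  R=np.array([[np.cos(yaw),-np.sin(yaw)],[np.sin(yaw),np.cos(yaw)]]); c=s.mean(0)[:2]
  print('orange local',((o[:,:2]-c)@R).round(4).tolist()); print('clips',[(c+R@[0,y]).round(4).tolist() for y in(.056,0,-.056)])
```

```text
[[0.5826, -0.1081, 0.0145], [0.5772, -0.2788, 0.0145], [0.4633, -0.1053, 0.0145], [0.4564, -0.2738, 0.0145]] [ 0.5199 -0.1915  0.0145]
yaw y -0.03609421667931867
yaw x -0.032833416420787694
orange [[0.5794, -0.1376, 0.0145], [0.5777, -0.1935, 0.0145], [0.5757, -0.25, 0.0145]]
orange local [[0.058, 0.0556], [0.0578, -0.0004], [0.0574, -0.0569]]
clips [[0.5214, -0.1355], [0.5199, -0.1915], [0.5183, -0.2475]]
orange local [[0.0576, 0.056], [0.0578, 0.0], [0.0578, -0.0565]]
clips [[0.5218, -0.1355], [0.5199, -0.1915], [0.5179, -0.2475]]
```

```bash
python3 -m creep '{"slide":[[-0.03,0.237,0],[-0.03,0.237,-0.2],[-0.03,0.237,-0.4],[-0.03,0.237,-0.57],[-0.03,0.237,-0.62],[-0.03,0.237,-0.64],[-0.03,0.237,-0.64],[-0.03,0.237,-0.64],[-0.03,0.237,-0.64],[-0.03,0.237,-0.64],[-0.03,0.237,-0.64],[-0.03,0.237,-0.64]],"twist":[[0,0,0],[0,0,0],[0,0,0],[0,0,0],[0,0,0],[0,0,0],[0,0,0],[0,0,0],[0,0,0],[0,0,0],[0,0,0],[0,0,0]],"fingers":[0,0,0,0,0,0,0,-1,-1,-1,-1,-1]}' 70
```

```text
clock: 27.05
position: [0.4344, 0.175, 0.0051]
ee_rot: [-0.001, 0.997, -0.073, 0.001]
contact_force: [-1.0, 1.4, 5.6]
width: 0.0208
```

The tray dots and orange marks give clip positions consistent to about 1 mm. The grip width of 20.8 mm and the upward force suggest I'm gripping above the logger's widest line. I'll open, go about 4 mm lower and grip again.

```bash
python3 -m creep '{"slide":[[0,0,0],[0,0,0],[0,0,0],[0,0,-0.01],[0,0,-0.02],[0,0,-0.027]],"twist":[[0,0,0],[0,0,0],[0,0,0],[0,0,0],[0,0,0],[0,0,0]],"fingers":[-0.2,-0.2,-0.2,-0.2,-0.2,-0.2]}' 70
python3 -m creep '{"slide":[[0,0,0],[0,0,0],[0,0,0],[0,0,0],[0,0,0]],"twist":[[0,0,0],[0,0,0],[0,0,0],[0,0,0],[0,0,0]],"fingers":[-1,-1,-1,-1,-1]}' 70
```

```text
clock: 27.65
position: [0.4331, 0.1745, -0.0008]
ee_rot: [-0.0, 0.997, -0.072, -0.001]
contact_force: [-0.7, 0.3, -0.0]
width: 0.034
clock: 28.15
position: [0.4338, 0.1745, 0.0003]
ee_rot: [-0.0, 0.997, -0.072, 0.0]
contact_force: [-1.1, -1.8, 9.2]
width: 0.0213
```

```bash
python3 -m creep '{"slide":[[0,0,0.1],[0,0,0.3],[0,-0.1,0.6],[0.05,-0.35,0.65],[0.1,-0.65,0.65],[0.19,-0.94,0.65],[0.19,-0.94,0.65]],"twist":[[0,0,0],[0,0,0],[0,0,0.01],[0,0,0.018],[0,0,0.018],[0,0,0.018],[0,0,0.018]],"fingers":[-1,-1,-1,-1,-1,-1,-1]}'
python3 -m creep '{"slide":[[0.1,-0.3,0],[0.15,-0.6,0],[0.19,-0.94,0],[0.19,-0.94,0]],"twist":[[0,0,0],[0,0,0],[0,0,0],[0,0,0]],"fingers":[-1,-1,-1,-1]}'
python3 -m creep '{"slide":[[0.1,-0.3,0],[0.15,-0.6,0],[0.19,-0.94,0],[0.19,-0.94,0],[0.19,-0.94,0]],"twist":[[0,0,0],[0,0,0],[0,0,0],[0,0,0],[0,0,0]],"fingers":[-1,-1,-1,-1,-1]}'
python3 -c "
from h import *
d=grab('scene','s8'); crop(d,240,140,400,260,5,'c_s8');go(0.5182,-0.248,0.055,-0.032)"
```

```text
clock: 28.85
position: [0.4641, 0.029, 0.0974]
ee_rot: [0.001, 1.0, -0.019, 0.001]
contact_force: [-0.0, 0.3, 0.4]
width: 0.0213
clock: 29.25
position: [0.492, -0.1124, 0.0969]
ee_rot: [0.001, 1.0, -0.018, 0.001]
contact_force: [-0.6, 0.8, -0.3]
width: 0.0209
clock: 29.75
position: [0.5185, -0.2482, 0.0962]
ee_rot: [-0.001, 1.0, -0.017, -0.001]
contact_force: [-1.0, 0.9, -1.3]
width: 0.0211
{'clock': 29.8, 'qpos': [-0.5668, 0.3818, 1.7053, 0.0013, 1.0584, 1.0357], 'position': [0.5181, -0.2469, 0.0963], 'ee_rot': [-0.0015, 0.9999, -0.0162, -0.0013], 'contact_force': [0.1948, 0.8963, -0.6077], 'width': 0.021}
yaw now -0.032 tiltz -1.0
slide [ 0.001 -0.007 -0.275] twist [-0.0005 -0.0004  0.0001] rows for twist 0.02675463614243495
```

View pics/c_s8.png

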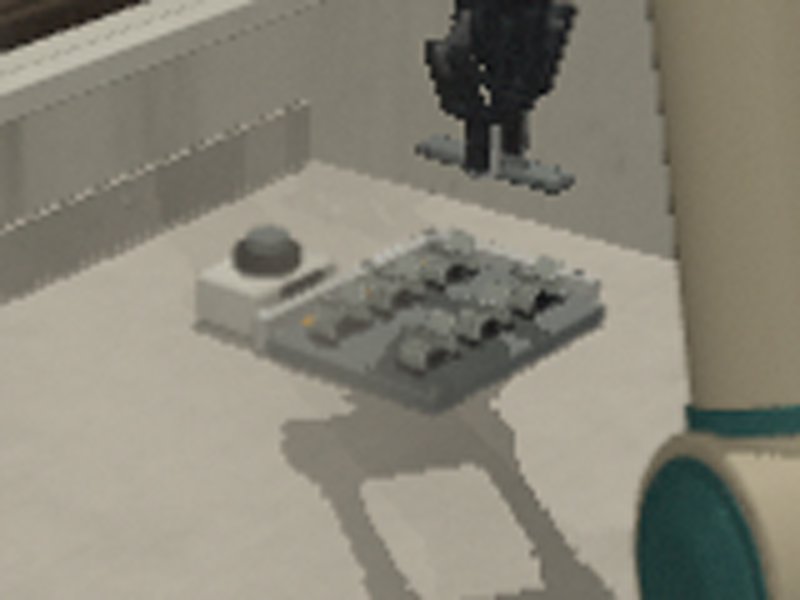

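The held logger is level, with its ends at crop (420,148) and (570,185). I'll check how well it's centred in the grip.

Run:
```python
from h import *
d=load('s8')
e=onz(d,(np.array([(419,148),(571,184)])+.5)/5-.5+np.array([240,140]),.102); print(e.round(4),e.mean(0).round(4),np.linalg.norm(e[0]-e[1]))
P=np.array([.5181,-.2469,.102]); ax=np.array([np.cos(.032),-np.sin(.032),0])
print((proj(d,[P+ax*.055,P-ax*.055,P])-[240,140]+.5)*5-.5)
```

```text
[[ 0.5722 -0.2376  0.102 ]
 [ 0.4634 -0.2454  0.102 ]] [ 0.5178 -0.2415  0.102 ] 0.10917951350714572
[[427.89274913 143.0803182 ]
 [571.04428127 184.22092799]
 [498.09577649 163.21139049]]
```

Run:
```python
from h import *
d=load('s8'); crop(d,315,150,365,190,16,'c_z')
P=np.array([.5181,-.2469,.102]); ax=np.array([np.cos(.032),-np.sin(.032),0])
print((proj(d,[P+ax*.055,P-ax*.055,P])-[315,150]+.5)*16-.5)
```

```text
[[170.35679723 298.95701825]
 [628.44170006 430.60696958]
 [395.00648477 363.37644956]]
```

View pics/c_z.png

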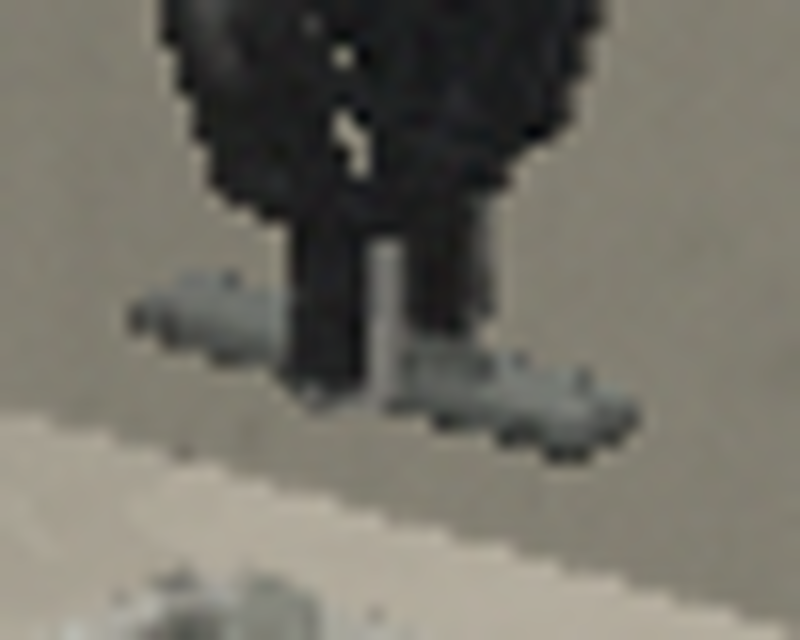

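```bash
python3 -m creep '{"slide":[[0,-0.007,-0.15],[0,-0.007,-0.25],[0,-0.007,-0.3],[0,-0.007,-0.34],[0,-0.007,-0.36],[0,-0.007,-0.38],[0,-0.007,-0.38]],"twist":[[0,0,0],[0,0,0],[0,0,0],[0,0,0],[0,0,0],[0,0,0],[0,0,0]],"fingers":[-1,-1,-1,-1,-1,-1,-1]}' 70
python3 -c "
from h import *
d=grab('scene','s9'); crop(d,280,150,380,220,8,'c_s9');st()"
```

```text
clock: 30.5
position: [0.5188, -0.2493, 0.0401]
ee_rot: [-0.0, 1.0, -0.016, -0.0]
contact_force: [0.5, -0.4, -0.2]
width: 0.021
{'clock': 30.55, 'qpos': [-0.5692, 0.4443, 1.7685, 0.0004, 0.9292, 1.0331], 'position': [0.5189, -0.2495, 0.0403], 'ee_rot': [-0.0003, 0.9999, -0.0159, -0.0001], 'contact_force': [-0.3084, -0.0264, -0.2198], 'width': 0.0213}
```

View pics/c_s9.png

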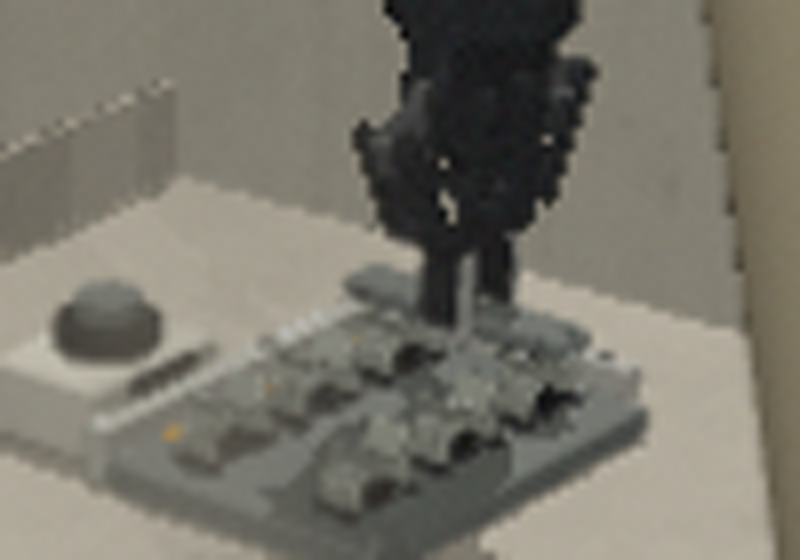

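The logger is just over clip2. I'll press down in small steps while watching the force.

```bash
python3 -m creep '{"slide":[[0,0.007,-0.02],[0,0.007,-0.04],[0,0.007,-0.06]],"twist":[[0,0,0],[0,0,0],[0,0,0]],"fingers":[-1,-1,-1]}' 70
python3 -m creep '{"slide":[[0,0,-0.015],[0,0,-0.03]],"twist":[[0,0,0],[0,0,0]],"fingers":[-1,-1]}' 70
python3 -m creep '{"slide":[[0,0,-0.015],[0,0,-0.03]],"twist":[[0,0,0],[0,0,0]],"fingers":[-1,-1]}' 70
```

```text
clock: 30.85
position: [0.5192, -0.2489, 0.0317]
ee_rot: [0.0, 1.0, -0.016, 0.0]
contact_force: [-0.4, -0.8, 9.8]
width: 0.0211
clock: 31.05
position: [0.5195, -0.249, 0.0273]
ee_rot: [0.0, 1.0, -0.016, 0.001]
contact_force: [0.8, -0.1, 1.4]
width: 0.021
clock: 31.25
position: [0.5187, -0.2485, 0.0217]
ee_rot: [-0.0, 1.0, -0.016, -0.0]
contact_force: [-0.3, 0.3, -0.4]
width: 0.0211
```

```bash
python3 -m creep '{"slide":[[0,0,-0.015],[0,0,-0.025]],"twist":[[0,0,0],[0,0,0]],"fingers":[-1,-1]}' 70
python3 -m creep '{"slide":[[0,0,-0.01],[0,0,-0.02]],"twist":[[0,0,0],[0,0,0]],"fingers":[-1,-1]}' 70
```

```text
clock: 31.45
position: [0.5182, -0.2482, 0.0183]
ee_rot: [-0.001, 1.0, -0.016, -0.001]
contact_force: [-3.0, 1.2, 13.8]
width: 0.0213
clock: 31.65
position: [0.5183, -0.2482, 0.0181]
ee_rot: [-0.0, 1.0, -0.016, -0.001]
contact_force: [-6.2, 4.7, 31.8]
width: 0.021
```

The force rise at TCP z = 18 mm matches the seat height. I'll release and rise.

```bash
python3 -m creep '{"slide":[[0,0,0.015],[0,0,0.015],[0,0,0.015],[0,0,0.015],[0,0,0.015],[0,0,0.2],[0,0,0.5],[0,0.3,0.6],[-0.2,0.6,0.6],[-0.35,0.9,0.6],[-0.35,1,0.6],[-0.35,1,0.6]],"twist":[[0,0,0],[0,0,0],[0,0,0],[0,0,0],[0,0,0],[0,0,0],[0,0,0],[0,0,0],[0,0,0.01],[0,0,0.03],[0,0,0.05],[0,0,0.05]],"fingers":[-1,-0.2,-0.2,-0.2,-0.2,-0.2,-0.2,-0.2,-0.2,0,0,0]}' 70
python3 -m creep '{"slide":[[0,0.3,0],[0,0.6,0],[0,0.95,0],[0,0.95,0]],"twist":[[0,0,0],[0,0,0],[0,0,0],[0,0,0]],"fingers":[0,0,0,0]}'
python3 -c "
from h import *
d=grab('top','t10'); crop(d,345,150,455,250,7,'c_t10'); crop(d,100,150,310,275,3.8,'c_l10')
d=grab('scene','s10'); crop(d,280,150,380,220,8,'c_s10');st()"
```

```text
clock: 32.85
position: [0.4647, -0.0958, 0.1052]
ee_rot: [-0.001, 0.99, 0.142, -0.001]
contact_force: [0.8, -0.6, 0.4]
width: 0.0423
clock: 33.25
position: [0.4667, 0.048, 0.1052]
ee_rot: [-0.001, 0.99, 0.142, -0.0]
contact_force: [-0.4, 0.2, 0.4]
width: 0.043
{'clock': 33.35, 'qpos': [-0.0535, 0.2308, 1.9164, -0.0003, 0.9947, 1.2337], 'position': [0.4672, 0.0444, 0.1052], 'ee_rot': [0.0001, 0.99, 0.1414, -0.0001], 'contact_force': [-0.2815, -0.8441, 0.0331], 'width': 0.0426}
```

View pics/c_t10.png

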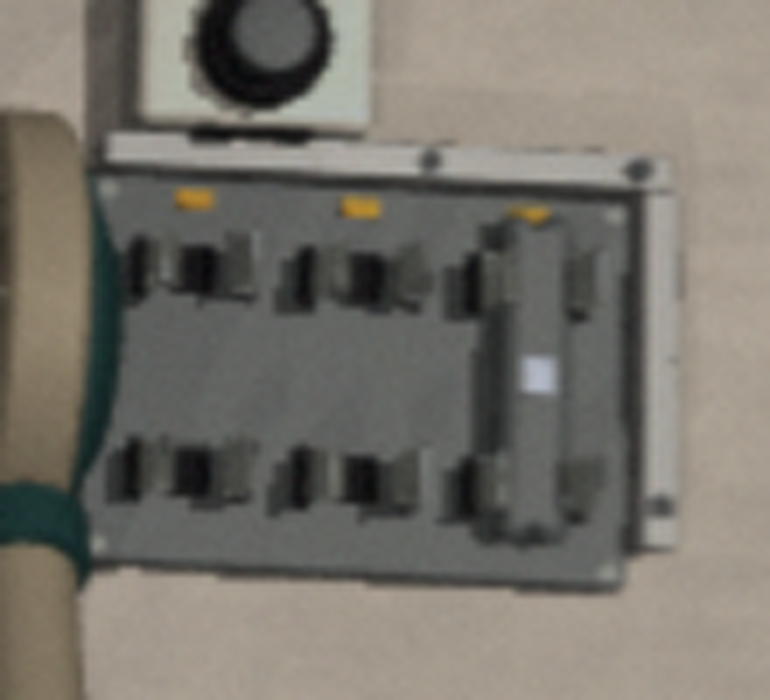

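View pics/c_l10.png

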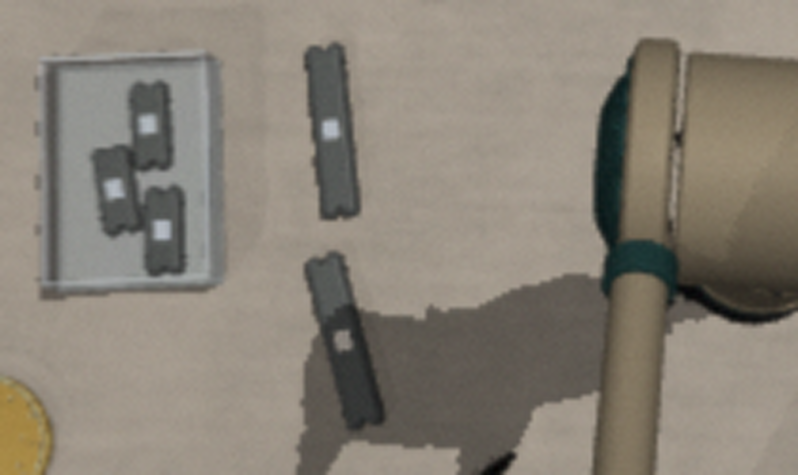

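View pics/c_s10.png

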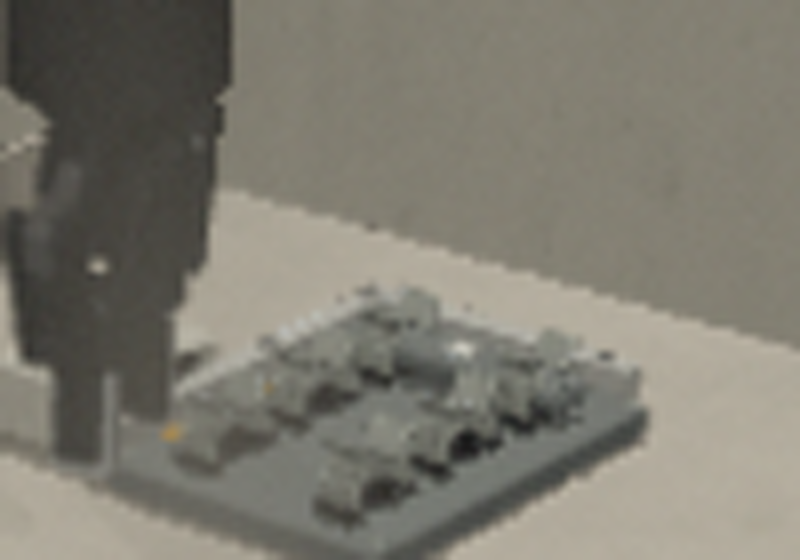

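L2 is seated in clip2: its window is at (540,375) in the crop, and the jaws hold both edges. Now L1.

```bash
python3 -m creep '{"slide":[[-0.1,0.3,0],[-0.15,0.6,0],[-0.2,0.9,0],[-0.27,0.9,0],[-0.27,0.9,0]],"twist":[[0,0,0],[0,0,0],[0,0,0],[0,0,0],[0,0,0]],"fingers":[0,0,0,0,0]}'
python3 -c "
from h import *
go(0.4259,0.284,0.0,0.289)"
```

```text
clock: 33.85
position: [0.425, 0.178, 0.1049]
ee_rot: [0.0, 0.99, 0.141, -0.001]
contact_force: [-0.5, -0.2, 0.4]
width: 0.043
{'clock': 33.85, 'qpos': [0.2457, 0.2206, 1.9318, -0.0004, 0.9917, 1.5341], 'position': [0.425, 0.178, 0.1049], 'ee_rot': [0.0003, 0.99, 0.1408, -0.0013], 'contact_force': [-0.4875, -0.1502, 0.4293], 'width': 0.043}
yaw now 0.283 tiltz -1.0
slide [ 0.006  0.707 -0.699] twist [ 0.0001 -0.0004  0.001 ] rows for twist 0.04638445267636177
```

```bash
python3 -m creep '{"slide":[[0.006,0.3,0],[0.006,0.6,0],[0.006,0.705,-0.1],[0.006,0.705,-0.35],[0.006,0.705,-0.55],[0.006,0.705,-0.65],[0.006,0.705,-0.69],[0.006,0.705,-0.7],[0.006,0.705,-0.7],[0.006,0.705,-0.7],[0.006,0.705,-0.7],[0.006,0.705,-0.7],[0.006,0.705,-0.7],[0.006,0.705,-0.7]],"twist":[[0,0,0.001],[0,0,0.001],[0,0,0.001],[0,0,0.001],[0,0,0.001],[0,0,0.001],[0,0,0.001],[0,0,0.001],[0,0,0.001],[0,0,0.001],[0,0,0.001],[0,0,0.001],[0,0,0.001],[0,0,0.001]],"fingers":[0,0,0,0,0,0,0,0,0,-1,-1,-1,-1,-1]}' 70
python3 -m creep '{"slide":[[0,0,0.1],[0,0,0.3],[0,-0.1,0.6],[0.05,-0.35,0.65],[0.1,-0.65,0.65],[0.2,-0.95,0.65],[0.2,-1,0.65]],"twist":[[0,0,0],[0,0,0],[0,0,-0.01],[0,0,-0.03],[0,0,-0.05],[0,0,-0.051],[0,0,-0.051]],"fingers":[-1,-1,-1,-1,-1,-1,-1]}'
python3 -m creep '{"slide":[[0.1,-0.3,0],[0.15,-0.6,0],[0.2,-0.9,0],[0.2,-1,0],[0.2,-1,0]],"twist":[[0,0,0],[0,0,0],[0,0,0],[0,0,0],[0,0,0]],"fingers":[-1,-1,-1,-1,-1]}'
python3 -m creep '{"slide":[[0.1,-0.3,0],[0.15,-0.6,0],[0.2,-0.9,0],[0.2,-1,0],[0.2,-1,0]],"twist":[[0,0,0],[0,0,0],[0,0,0],[0,0,0],[0,0,0]],"fingers":[-1,-1,-1,-1,-1]}'
python3 -c "
from h import *
d=grab('scene','s11'); crop(d,280,130,400,220,6.6,'c_s11');go(0.520,-0.192,0.055,-0.032)"
```

```text
clock: 35.25
position: [0.4277, 0.2849, 0.0016]
ee_rot: [-0.0, 0.99, 0.144, 0.001]
contact_force: [0.0, -1.7, 5.7]
width: 0.0211
clock: 35.95
position: [0.4585, 0.1313, 0.0986]
ee_rot: [0.0, 1.0, -0.018, 0.001]
contact_force: [0.4, 0.8, -0.4]
width: 0.021
clock: 36.45
position: [0.487, -0.0166, 0.0979]
ee_rot: [-0.0, 1.0, -0.017, -0.0]
contact_force: [0.9, 0.3, -0.6]
width: 0.0212
clock: 36.95
position: [0.517, -0.1655, 0.0977]
ee_rot: [-0.001, 1.0, -0.017, -0.0]
contact_force: [-0.5, 0.5, -0.5]
width: 0.0208
{'clock': 37.0, 'qpos': [-0.4369, 0.3375, 1.7753, 0.0019, 1.0313, 1.1655], 'position': [0.5163, -0.1639, 0.0975], 'ee_rot': [-0.0013, 0.9999, -0.0163, -0.0008], 'contact_force': [-0.6948, -0.0185, -0.8142], 'width': 0.021}
yaw now -0.033 tiltz -1.0
slide [ 0.024 -0.187 -0.283] twist [-0.0004 -0.0002  0.0001] rows for twist 0.020211492360527782
```

View pics/c_s11.png

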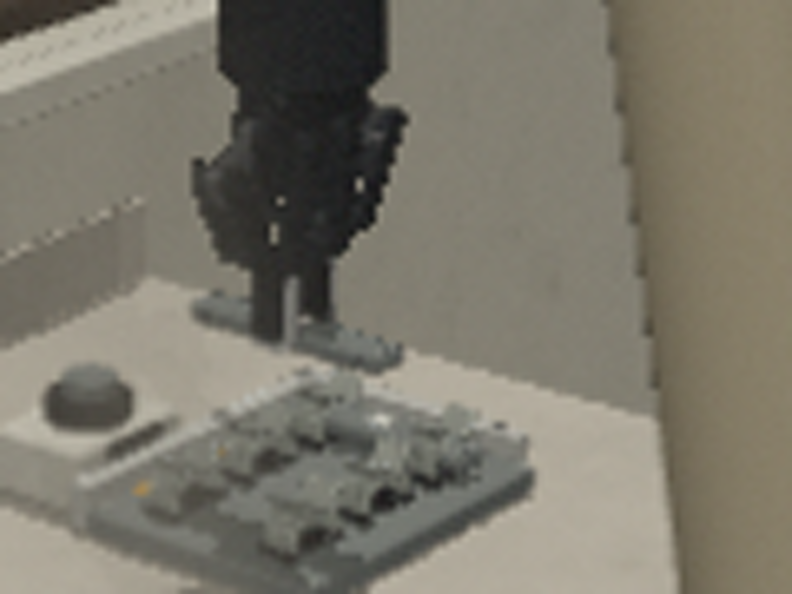

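L1 is held and level, with its ends at (195,305) and (400,358) in the crop. I'll lower it into clip1.

```bash
python3 -m creep '{"slide":[[0.02,-0.187,0],[0.02,-0.187,-0.15],[0.02,-0.187,-0.25],[0.02,-0.187,-0.3],[0.02,-0.187,-0.34],[0.02,-0.187,-0.37],[0.02,-0.187,-0.38],[0.02,-0.187,-0.38]],"twist":[[0,0,0],[0,0,0],[0,0,0],[0,0,0],[0,0,0],[0,0,0],[0,0,0],[0,0,0]],"fingers":[-1,-1,-1,-1,-1,-1,-1,-1]}' 70
python3 -m creep '{"slide":[[0,0,-0.02],[0,0,-0.04],[0,0,-0.06]],"twist":[[0,0,0],[0,0,0],[0,0,0]],"fingers":[-1,-1,-1]}' 70
python3 -m creep '{"slide":[[0,0,-0.015],[0,0,-0.03]],"twist":[[0,0,0],[0,0,0]],"fingers":[-1,-1]}' 70
```

```text
clock: 37.8
position: [0.5198, -0.193, 0.041]
ee_rot: [-0.0, 1.0, -0.016, -0.0]
contact_force: [0.3, -0.8, 0.3]
width: 0.0212
clock: 38.1
position: [0.5202, -0.1934, 0.0325]
ee_rot: [-0.0, 1.0, -0.016, 0.0]
contact_force: [-1.8, 0.8, 10.6]
width: 0.0209
clock: 38.3
position: [0.5203, -0.1937, 0.0278]
ee_rot: [-0.0, 1.0, -0.016, 0.001]
contact_force: [0.3, 0.6, 1.7]
width: 0.0208
```

```bash
python3 -m creep '{"slide":[[0,0,-0.015],[0,0,-0.03],[0,0,-0.045],[0,0,-0.06]],"twist":[[0,0,0],[0,0,0],[0,0,0],[0,0,0]],"fingers":[-1,-1,-1,-1]}' 70
python3 -m creep '{"slide":[[0,0,-0.01],[0,0,-0.015]],"twist":[[0,0,0],[0,0,0]],"fingers":[-1,-1]}' 70
```

```text
clock: 38.7
position: [0.5192, -0.1931, 0.0195]
ee_rot: [-0.001, 1.0, -0.016, -0.001]
contact_force: [-6.4, 3.0, 29.2]
width: 0.0208
clock: 38.9
position: [0.5192, -0.1931, 0.0194]
ee_rot: [-0.0, 1.0, -0.016, -0.0]
contact_force: [-8.3, 4.2, 32.6]
width: 0.021
```

```bash
python3 -m creep '{"slide":[[0,0,0.02],[0,0,0.02],[0,0,0.02],[0,0,0.02],[0,0,0.02],[0,0,0.2],[0,0,0.5],[0,0.3,0.6],[0,0.6,0.6],[0,0.9,0.6],[0,1,0.6],[0,1,0.6]],"twist":[[0,0,0],[0,0,0],[0,0,0],[0,0,0],[0,0,0],[0,0,0],[0,0,0],[0,0,0],[0,0,0.01],[0,0,0.02],[0,0,0.0287],[0,0,0.0287]],"fingers":[-1,-0.2,-0.2,-0.2,-0.2,-0.2,-0.2,-0.2,-0.2,0,0,0]}' 70
python3 -m creep '{"slide":[[0,0.3,0],[0,0.6,0],[0,0.9,0],[0,1,0],[0,1,0]],"twist":[[0,0,0],[0,0,0],[0,0,0],[0,0,0],[0,0,0]],"fingers":[0,0,0,0,0]}'
python3 -c "
from h import *
d=grab('top','t12'); crop(d,345,150,455,250,7,'c_t12'); crop(d,100,150,310,275,3.8,'c_l12');go(0.5557,0.2971,0,0.148)"
```

```text
clock: 40.1
position: [0.5193, -0.0414, 0.1058]
ee_rot: [-0.0, 0.997, 0.076, -0.001]
contact_force: [-0.2, 0.0, 0.9]
width: 0.0423
clock: 40.6
position: [0.5201, 0.1073, 0.1057]
ee_rot: [-0.0, 0.997, 0.075, -0.0]
contact_force: [0.1, -0.7, 0.6]
width: 0.0426
{'clock': 40.65, 'qpos': [0.0704, 0.3136, 1.7889, -0.0008, 1.04, 1.492], 'position': [0.5201, 0.106, 0.1057], 'ee_rot': [0.0003, 0.9972, 0.0747, -0.0005], 'contact_force': [-0.4761, -0.3143, -0.6404], 'width': 0.0426}
yaw now 0.149 tiltz -1.0
slide [ 0.237  1.274 -0.705] twist [ 0.0001 -0.0001 -0.0002] rows for twist 0.012661187105973335
```

View pics/c_t12.png

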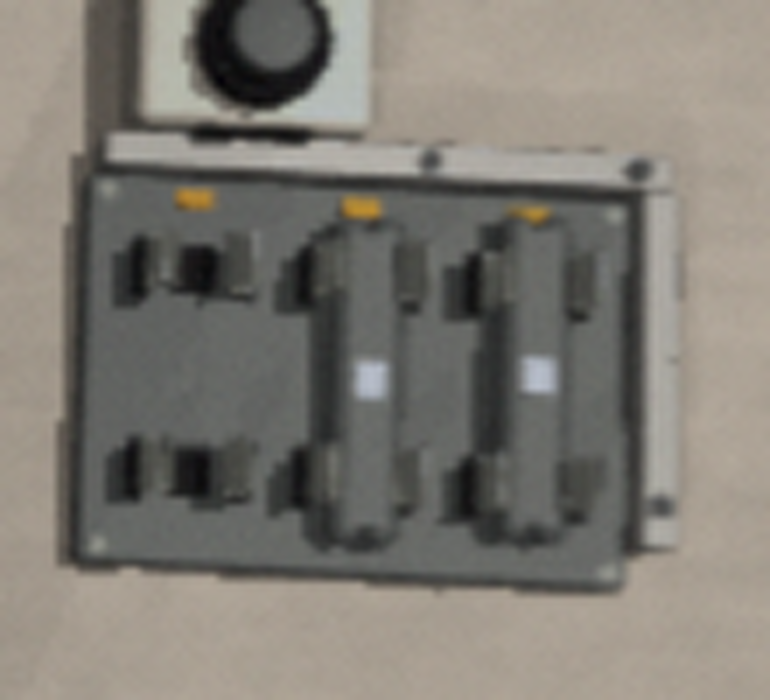

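View pics/c_l12.png

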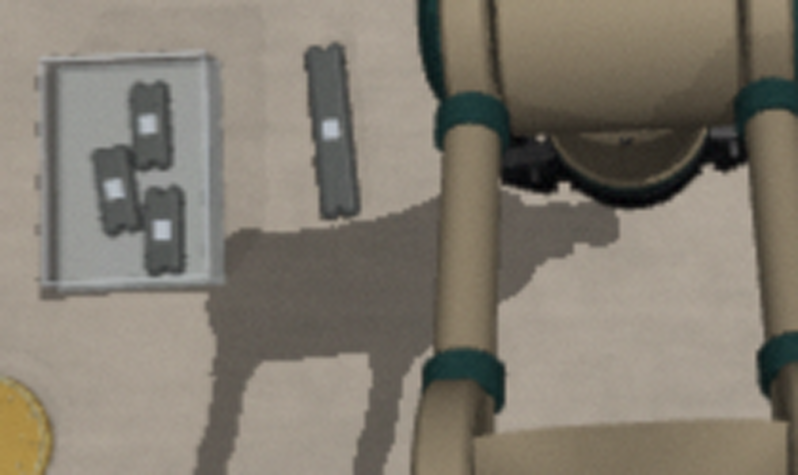

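Two longs are in their clips, with windows at (372,380) and (540,375), and L0 hasn't moved. Now L0.

```bash
python3 -m creep '{"slide":[[0.1,0.3,0],[0.2,0.6,0],[0.237,0.9,0],[0.237,0.9,0]],"twist":[[0,0,0],[0,0,0],[0,0,0],[0,0,0]],"fingers":[0,0,0,0]}'
python3 -m creep '{"slide":[[0,0.3,0],[0,0.37,-0.1],[0,0.37,-0.35],[0,0.37,-0.55],[0,0.37,-0.65],[0,0.37,-0.69],[0,0.37,-0.7],[0,0.37,-0.7],[0,0.37,-0.7],[0,0.37,-0.7],[0,0.37,-0.7],[0,0.37,-0.7],[0,0.37,-0.7],[0,0.37,-0.7]],"twist":[[0,0,0],[0,0,0],[0,0,0],[0,0,0],[0,0,0],[0,0,0],[0,0,0],[0,0,0],[0,0,0],[0,0,0],[0,0,0],[0,0,0],[0,0,0],[0,0,0]],"fingers":[0,0,0,0,0,0,0,0,0,-1,-1,-1,-1,-1]}' 70
python3 -m creep '{"slide":[[0,0,0.1],[0,0,0.3],[0,-0.1,0.6],[0,-0.35,0.65],[0,-0.65,0.65],[0,-0.95,0.65],[0,-1,0.65],[0,-1,0.65]],"twist":[[0,0,0],[0,0,0],[0,0,-0.01],[0,0,-0.02],[0,0,-0.0286],[0,0,-0.0286],[0,0,-0.0286],[0,0,-0.0286]],"fingers":[-1,-1,-1,-1,-1,-1,-1,-1]}'
python3 -m creep '{"slide":[[0,-0.3,0],[-0.1,-0.6,0],[-0.2,-0.9,0],[-0.2,-1,0],[-0.2,-1,0]],"twist":[[0,0,0],[0,0,0],[0,0,0],[0,0,0],[0,0,0]],"fingers":[-1,-1,-1,-1,-1]}'
python3 -m creep '{"slide":[[0,-0.3,0],[0,-0.6,0],[0,-0.8,0],[0,-0.8,0],[0,-0.8,0]],"twist":[[0,0,0],[0,0,0],[0,0,0],[0,0,0],[0,0,0]],"fingers":[-1,-1,-1,-1,-1]}'
python3 -c "
from h import *
d=grab('scene','s13'); crop(d,260,130,380,220,6.6,'c_s13');go(0.521,-0.1365,0.055,-0.032)"
```

```text
clock: 41.05
position: [0.5575, 0.2443, 0.1058]
ee_rot: [-0.001, 0.997, 0.075, 0.001]
contact_force: [-0.3, -0.9, -0.4]
width: 0.0428
clock: 42.45
position: [0.5559, 0.2975, 0.0024]
ee_rot: [-0.0, 0.997, 0.074, 0.001]
contact_force: [-0.7, -1.8, 6.8]
width: 0.0211
clock: 43.25
position: [0.5552, 0.1462, 0.0987]
ee_rot: [-0.001, 1.0, -0.017, -0.0]
contact_force: [0.3, 1.4, -0.1]
width: 0.0208
clock: 43.75
position: [0.5258, -0.0032, 0.0986]
ee_rot: [-0.001, 1.0, -0.017, 0.0]
contact_force: [0.3, 0.1, -0.2]
width: 0.0211
clock: 44.25
position: [0.5261, -0.1212, 0.0983]
ee_rot: [-0.001, 1.0, -0.016, -0.0]
contact_force: [0.4, 0.6, 0.3]
width: 0.0213
{'clock': 44.3, 'qpos': [-0.356, 0.3332, 1.7799, 0.0022, 1.03, 1.2438], 'position': [0.5258, -0.1207, 0.0983], 'ee_rot': [-0.0012, 0.9999, -0.0151, -0.0004], 'contact_force': [0.2044, -0.3128, -0.7894], 'width': 0.0209}
yaw now -0.03 tiltz -1.0
slide [-0.032 -0.105 -0.289] twist [-0.0004 -0.0001 -0.0003] rows for twist 0.020627617121885503
```

View pics/c_s13.png

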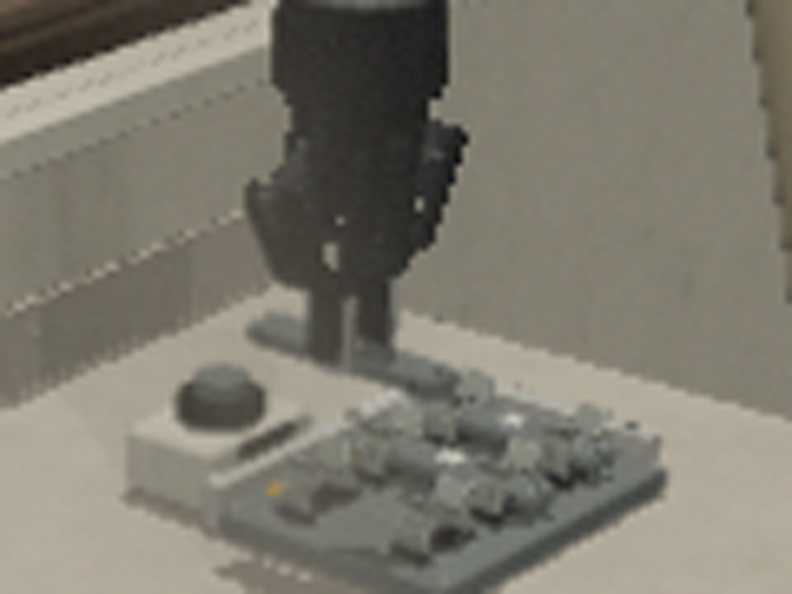

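```bash
python3 -m creep '{"slide":[[-0.032,-0.1,0],[-0.032,-0.1,-0.15],[-0.032,-0.1,-0.25],[-0.032,-0.1,-0.3],[-0.032,-0.1,-0.34],[-0.032,-0.1,-0.37],[-0.032,-0.1,-0.38],[-0.032,-0.1,-0.38]],"twist":[[0,0,0],[0,0,0],[0,0,0],[0,0,0],[0,0,0],[0,0,0],[0,0,0],[0,0,0]],"fingers":[-1,-1,-1,-1,-1,-1,-1,-1]}' 70
python3 -m creep '{"slide":[[0,0,-0.02],[0,0,-0.04],[0,0,-0.06]],"twist":[[0,0,0],[0,0,0],[0,0,0]],"fingers":[-1,-1,-1]}' 70
python3 -m creep '{"slide":[[0,0,-0.015],[0,0,-0.03]],"twist":[[0,0,0],[0,0,0]],"fingers":[-1,-1]}' 70
```

```text
clock: 45.1
position: [0.5206, -0.1377, 0.0417]
ee_rot: [-0.0, 1.0, -0.016, -0.0]
contact_force: [-0.3, -0.4, -0.1]
width: 0.021
clock: 45.4
position: [0.521, -0.1378, 0.0333]
ee_rot: [-0.0, 1.0, -0.016, 0.0]
contact_force: [-1.1, 1.3, 10.5]
width: 0.0209
clock: 45.6
position: [0.5211, -0.1381, 0.0286]
ee_rot: [-0.0, 1.0, -0.016, 0.001]
contact_force: [-0.1, 1.5, 2.0]
width: 0.0207
```

```bash
python3 -m creep '{"slide":[[0,0,-0.015],[0,0,-0.03],[0,0,-0.045],[0,0,-0.06]],"twist":[[0,0,0],[0,0,0],[0,0,0],[0,0,0]],"fingers":[-1,-1,-1,-1]}' 70
python3 -m creep '{"slide":[[0,0,-0.01],[0,0,-0.015]],"twist":[[0,0,0],[0,0,0]],"fingers":[-1,-1]}' 70
```

```text
clock: 46.0
position: [0.5199, -0.1376, 0.0202]
ee_rot: [-0.001, 1.0, -0.016, -0.001]
contact_force: [-6.2, 2.2, 30.1]
width: 0.0208
clock: 46.2
position: [0.5199, -0.1376, 0.0202]
ee_rot: [-0.0, 1.0, -0.016, -0.0]
contact_force: [-7.6, 3.0, 35.1]
width: 0.0211
```

Seated: 20.2 mm here minus 2.4 mm at the grasp gives 17.8 mm. I'll release and move away to inspect.

```bash
python3 -m creep '{"slide":[[0,0,0.02],[0,0,0.02],[0,0,0.02],[0,0,0.02],[0,0,0.02],[0,0,0.2],[0,0,0.5],[0,0.3,0.6],[0,0.6,0.6],[0,0.9,0.6],[0,1,0.6],[0,1,0.6]],"twist":[[0,0,0],[0,0,0],[0,0,0],[0,0,0],[0,0,0],[0,0,0],[0,0,0],[0,0,0],[0,0,0],[0,0,0],[0,0,0],[0,0,0]],"fingers":[-1,-0.2,-0.2,-0.2,-0.2,-0.2,-0.2,-0.2,-1,-1,-1,-1]}' 70
python3 -c "
from h import *
d=grab('top','t14'); crop(d,345,150,455,250,7,'c_t14'); cv2.imwrite('pics/t14b.png',d['img'])
d=grab('scene','s14'); crop(d,280,160,380,240,8,'c_s14');st()
d=load('t14');f=lambda p,z:onz(d,(np.array(p)+.5)/7-.5+np.array([345,150]),z)
"
```

```text
clock: 47.4
position: [0.5201, 0.0141, 0.1065]
ee_rot: [-0.0, 1.0, -0.014, -0.001]
contact_force: [-0.2, 0.1, -1.3]
width: -0.0001
{'clock': 47.5, 'qpos': [-0.111, 0.2991, 1.8093, -0.0003, 1.034, 1.4902], 'position': [0.5205, 0.0117, 0.1065], 'ee_rot': [0.0001, 0.9999, -0.0151, -0.0005], 'contact_force': [-0.4457, -0.8362, 0.5447], 'width': -0.0001}
```

View pics/c_t14.png

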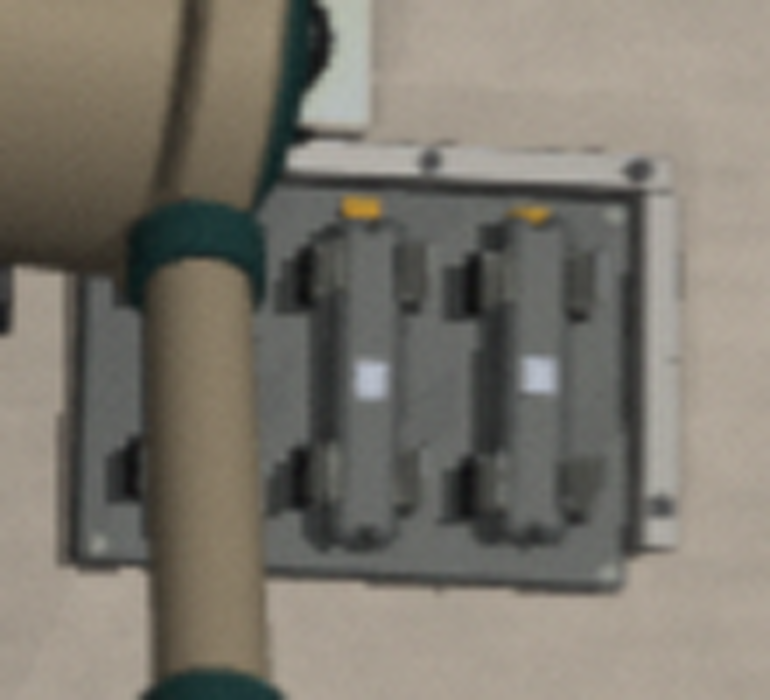

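View pics/c_s14.png

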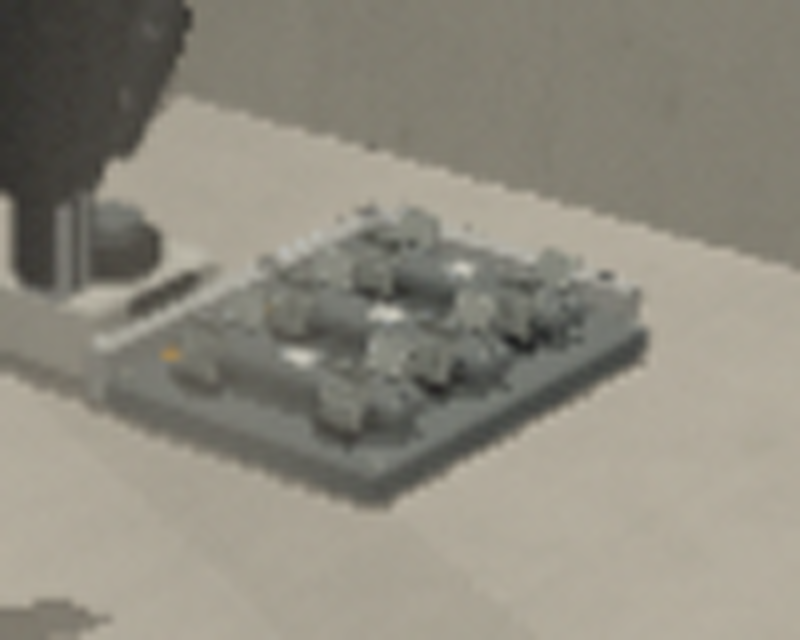

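View pics/t14b.png

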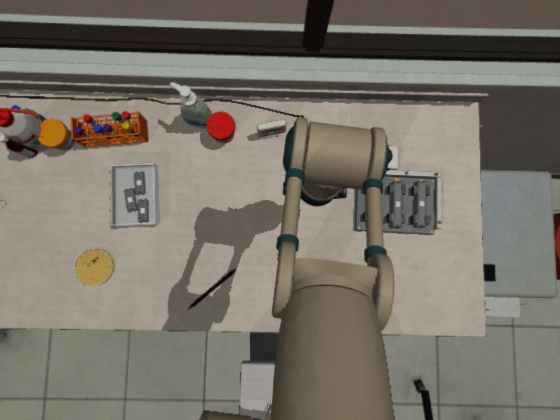

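All three longs are seated, with windows at (300,357), (385,313) and (460,270) in the scene crop. The shorts are in the bin and the tray still looks flush. I'll give each tray edge a light confirming push before pressing the button.

```bash
python3 -m creep '{"slide":[[0,-0.2,0],[0,-0.35,0],[0,-0.35,-0.25],[0,-0.35,-0.5],[0,-0.35,-0.62],[0,-0.35,-0.66],[0,-0.35,-0.66],[0,-0.4,-0.66],[0,-0.45,-0.66],[0,-0.48,-0.66],[0,-0.5,-0.66]],"twist":[[0,0,0],[0,0,0],[0,0,0],[0,0,0],[0,0,0],[0,0,0],[0,0,0],[0,0,0],[0,0,0],[0,0,0],[0,0,0]],"fingers":[-1,-1,-1,-1,-1,-1,-1,-1,-1,-1,-1]}'
python3 -m creep '{"slide":[[0,-0.03,0],[0,-0.06,0],[0,-0.09,0]],"twist":[[0,0,0],[0,0,0],[0,0,0]],"fingers":[-1,-1,-1]}'
```

```text
clock: 48.6
position: [0.5209, -0.0636, 0.0086]
ee_rot: [-0.0, 1.0, -0.016, 0.0]
contact_force: [0.1, -0.6, 0.7]
width: -0.0001
clock: 48.9
position: [0.5204, -0.0765, 0.0078]
ee_rot: [-0.0, 1.0, -0.016, -0.0]
contact_force: [0.7, 0.3, -0.2]
width: 0.0001
```

```bash
python3 -m creep '{"slide":[[0,-0.02,-0.01],[0,-0.04,-0.015],[0,-0.06,-0.015]],"twist":[[0,0,0],[0,0,0],[0,0,0]],"fingers":[-1,-1,-1]}'
python3 -m creep '{"slide":[[0,-0.02,0],[0,-0.04,0]],"twist":[[0,0,0],[0,0,0]],"fingers":[-1,-1]}'
```

```text
clock: 49.2
position: [0.5202, -0.0854, 0.0053]
ee_rot: [-0.0, 1.0, -0.016, -0.001]
contact_force: [-0.4, 0.3, 0.1]
width: -0.0002
clock: 49.4
position: [0.5196, -0.0893, 0.0053]
ee_rot: [-0.002, 1.0, -0.017, -0.001]
contact_force: [0.2, 11.6, 2.5]
width: 0.0001
```

```bash
python3 -m creep '{"slide":[[0,-0.015,0],[0,-0.025,0]],"twist":[[0,0,0],[0,0,0]],"fingers":[-1,-1]}'
python3 -m creep '{"slide":[[0,0.1,0],[0,0.2,0],[-0.2,0.35,0.1],[-0.5,0.35,0.1],[-0.8,0.35,0.1],[-1,0.3,0.1],[-1,0,0.1],[-1,-0.3,0],[-1,-0.6,0],[-1,-0.68,0],[-1,-0.68,0],[-1,-0.68,0]],"twist":[[0,0,0],[0,0,0],[0,0,0],[0,0,0],[0,0,0],[0,0,0],[0,0,0],[0,0,0],[0,0,0],[0,0,0],[0,0,0],[0,0,0]],"fingers":[-1,-1,-1,-1,-1,-1,-1,-1,-1,-1,-1,-1]}'
```

```text
clock: 49.6
position: [0.5189, -0.0898, 0.0053]
ee_rot: [-0.005, 1.0, -0.018, -0.002]
contact_force: [1.9, 19.9, 3.7]
width: 0.0001
clock: 50.8
position: [0.3697, -0.1957, 0.0054]
ee_rot: [-0.001, 1.0, -0.016, -0.001]
contact_force: [0.6, 0.8, 0.0]
width: 0.0002
```

```bash
python3 -m creep '{"slide":[[0.2,0,0],[0.35,0,0],[0.42,0,0],[0.45,0,0],[0.47,0,0],[0.48,0,0],[0.49,0,0],[0.5,0,0]],"twist":[[0,0,0],[0,0,0],[0,0,0],[0,0,0],[0,0,0],[0,0,0],[0,0,0],[0,0,0]],"fingers":[-1,-1,-1,-1,-1,-1,-1,-1]}'
```

```text
clock: 51.6
position: [0.4421, -0.1961, 0.0053]
ee_rot: [-0.001, 1.0, -0.015, -0.003]
contact_force: [-7.4, -1.3, 5.6]
width: 0.0003
```

```bash
python3 -m creep '{"slide":[[0.01,0,0],[0.02,0,0]],"twist":[[0,0,0],[0,0,0]],"fingers":[-1,-1]}'
```

```text
clock: 51.8
position: [0.4439, -0.1958, 0.0052]
ee_rot: [-0.002, 1.0, -0.015, -0.004]
contact_force: [-10.2, -0.9, 7.8]
width: -0.0002
```

```bash
python3 -m creep '{"slide":[[0.01,0,0],[0.02,0,0],[0.03,0,0]],"twist":[[0,0,0],[0,0,0],[0,0,0]],"fingers":[-1,-1,-1]}'
```

```text
clock: 52.1
position: [0.444, -0.1956, 0.005]
ee_rot: [-0.002, 1.0, -0.014, -0.009]
contact_force: [-19.4, -5.6, 14.3]
width: -0.0002
```

Firm contact at 0.444, so the tray is flush on both sides. I'll back off, take a picture, then go to the button.

```bash
python3 -m creep '{"slide":[[-0.1,0,0],[-0.25,0,0],[-0.3,0,0.2],[-0.3,0.1,0.5],[-0.3,0.4,0.8],[-0.3,0.7,0.8],[-0.3,1,0.8],[-0.3,1,0.8],[-0.3,1,0.8]],"twist":[[0,0,0],[0,0,0],[0,0,0],[0,0,0],[0,0,0],[0,0,0],[0,0,0],[0,0,0],[0,0,0]],"fingers":[-1,-1,-1,-1,-1,-1,-1,-1,-1]}'
python3 -c "
from h import *
d=grab('top','t15'); crop(d,345,130,455,250,6,'c_t15'); crop(d,100,150,310,275,3.8,'c_l15');go(0.6272,-0.1545,0.13,-0.03)"
```

```text
clock: 53.0
position: [0.4077, -0.0461, 0.1257]
ee_rot: [-0.0, 1.0, -0.014, 0.0]
contact_force: [0.6, 0.3, 0.4]
width: 0.0002
{'clock': 53.05, 'qpos': [-0.2851, 0.1231, 1.9979, 0.0002, 1.0203, 1.3159], 'position': [0.408, -0.0472, 0.1256], 'ee_rot': [-0.0, 0.9999, -0.0151, 0.0001], 'contact_force': [-0.1714, 0.0164, 0.4677], 'width': -0.0004}
yaw now -0.03 tiltz -1.0
slide [ 1.462 -0.715  0.03 ] twist [-0.  0.  0.] rows for twist 0.0022946336056014435
```

View pics/c_t15.png

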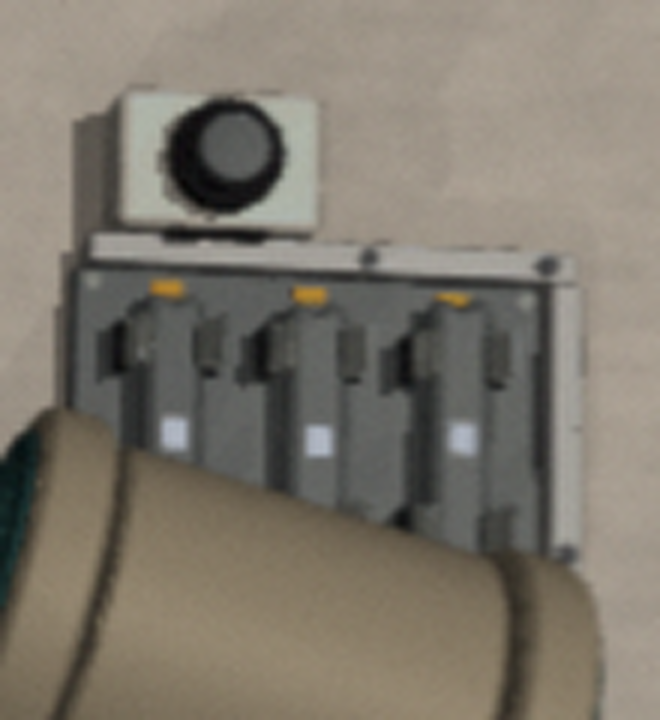

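View pics/c_l15.png

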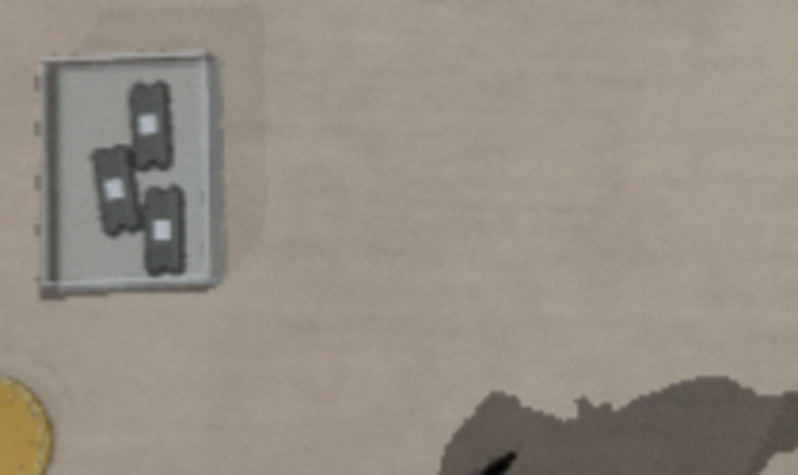

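Three longs are in clips, three shorts in the bin, and the button centre is at (237,143) in the crop. Now to press it.

```bash
python3 -c "
from h import *
print(onz(load('t15'),[((237.5)/6-.5+345,(143.5)/6-.5+130)],.056))"
python3 -m creep '{"slide":[[0.2,-0.2,0.05],[0.5,-0.4,0.05],[0.8,-0.6,0.05],[0.95,-0.715,0.05],[0.95,-0.715,0.05]],"twist":[[0,0,0],[0,0,0],[0,0,0],[0,0,0],[0,0,0]],"fingers":[-1,-1,-1,-1,-1]}'
python3 -m creep '{"slide":[[0.3,0,0],[0.51,0,-0.1],[0.51,0,-0.25],[0.51,0,-0.35],[0.51,0,-0.38],[0.51,0,-0.38]],"twist":[[0,0,0],[0,0,0],[0,0,0],[0,0,0],[0,0,0],[0,0,0]],"fingers":[-1,-1,-1,-1,-1,-1]}'
```

```text
[[ 0.62849721 -0.15473014  0.056     ]]
clock: 53.55
position: [0.5548, -0.1605, 0.1321]
ee_rot: [0.001, 1.0, -0.018, 0.002]
contact_force: [-1.5, -0.1, 0.3]
width: 0.0002
clock: 54.15
position: [0.6256, -0.1553, 0.0749]
ee_rot: [-0.001, 1.0, -0.017, -0.002]
contact_force: [-0.4, -0.6, 0.7]
width: -0.0001
```

```bash
python3 -m creep '{"slide":[[0.008,0,-0.05],[0.008,0,-0.09],[0.008,0,-0.12],[0.008,0,-0.135]],"twist":[[0,0,0],[0,0,0],[0,0,0],[0,0,0]],"fingers":[-1,-1,-1,-1]}'
python3 -m creep '{"slide":[[0,0,-0.01],[0,0,-0.02],[0,0,-0.03]],"twist":[[0,0,0],[0,0,0],[0,0,0]],"fingers":[-1,-1,-1]}'
```

```text
clock: 54.55
position: [0.6278, -0.1541, 0.0555]
ee_rot: [-0.0, 1.0, -0.016, -0.001]
contact_force: [-0.6, -0.0, 1.3]
width: 0.0004
clock: 54.85
position: [0.6278, -0.1541, 0.0516]
ee_rot: [-0.0, 1.0, -0.015, -0.001]
contact_force: [-2.5, -0.7, 3.4]
width: 0.0004
```

```bash
python3 -m creep '{"slide":[[0,0,-0.01],[0,0,-0.02],[0,0,-0.03]],"twist":[[0,0,0],[0,0,0],[0,0,0]],"fingers":[-1,-1,-1]}'
```

```text
clock: 55.15
position: [0.628, -0.1542, 0.0497]
ee_rot: [-0.0, 1.0, -0.016, -0.0]
contact_force: [-7.1, 1.9, 24.3]
width: 0.0002
```

Fully down: travel ended at 49.7 mm with 24 N. I'll hold briefly, release, retreat and inspect.

```bash
python3 -m creep '{"slide":[[0,0,0],[0,0,0],[0,0,0.05],[0,0,0.15],[0,0,0.4],[0,0.1,0.6],[-0.2,0.5,0.7],[-0.4,0.9,0.7],[-0.6,1,0.7],[-0.8,1,0.7],[-1,1,0.7],[-1,1,0.7]],"twist":[[0,0,0],[0,0,0],[0,0,0],[0,0,0],[0,0,0],[0,0,0],[0,0,0],[0,0,0],[0,0,0],[0,0,0],[0,0,0],[0,0,0]],"fingers":[-1,-1,-1,-1,-1,-1,-1,-1,-1,-1,-1,-1]}'
python3 -m creep '{"slide":[[0,0.3,0],[0,0.6,0],[0,0.6,0],[0,0.6,0]],"twist":[[0,0,0],[0,0,0],[0,0,0],[0,0,0]],"fingers":[-1,-1,-1,-1]}'
python3 -c "
from h import *
d=grab('top','t16'); crop(d,345,130,455,250,6,'c_t16');
f=lambda u,v:(lambda z,r:(r[1]+r[0][0]*z).round(4))(d['depth'][v,u],ray(d,[(u,v)]))
print('button',f(384,153))
a=load('t3'); print('img diff vs t15 button ok')
d2=grab('scene','s16'); crop(d2,270,160,380,240,7,'c_s16');st()"
```

```text
clock: 56.35
position: [0.4735, -0.0029, 0.1515]
ee_rot: [-0.001, 1.0, -0.015, -0.002]
contact_force: [0.3, 0.6, -0.4]
width: -0.0004
clock: 56.75
position: [0.4792, 0.0865, 0.1517]
ee_rot: [-0.0, 1.0, -0.014, 0.0]
contact_force: [0.9, 0.2, -0.4]
width: -0.0004
button [ 0.6295 -0.1546  0.0558]
img diff vs t15 button ok
{'clock': 56.85, 'qpos': [0.0326, 0.2051, 1.8146, 0.0003, 1.122, 1.6347], 'position': [0.4789, 0.0851, 0.1516], 'ee_rot': [-0.0001, 0.9999, -0.0157, -0.0], 'contact_force': [0.6298, 0.1064, 0.5806], 'width': 0.0}
```

View pics/t16.png

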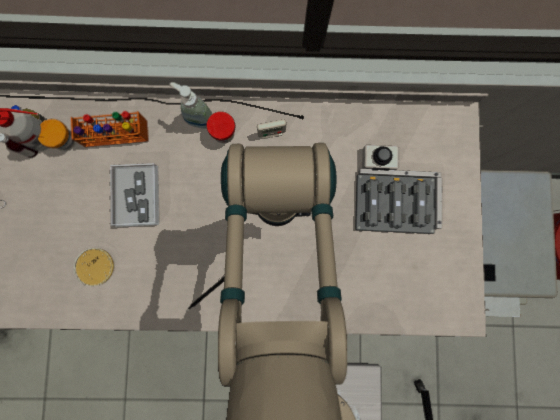

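View pics/c_t16.png

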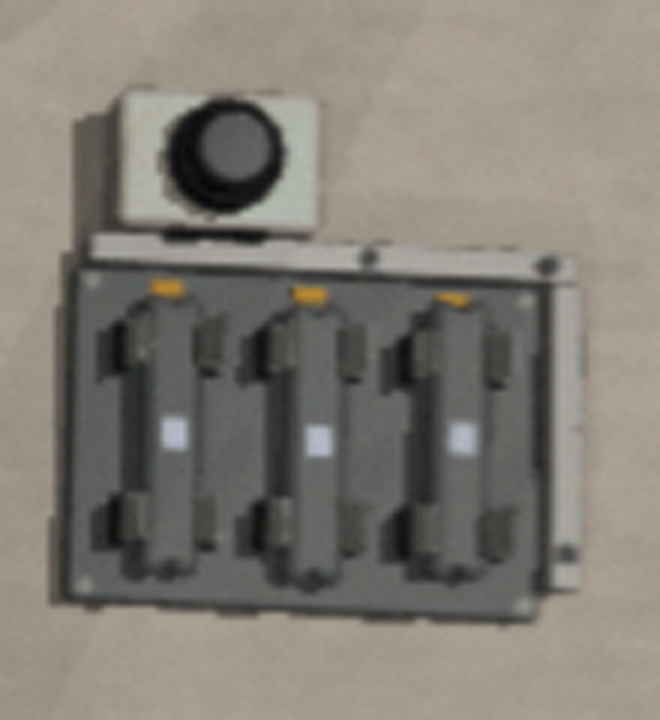

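View pics/c_s16.png

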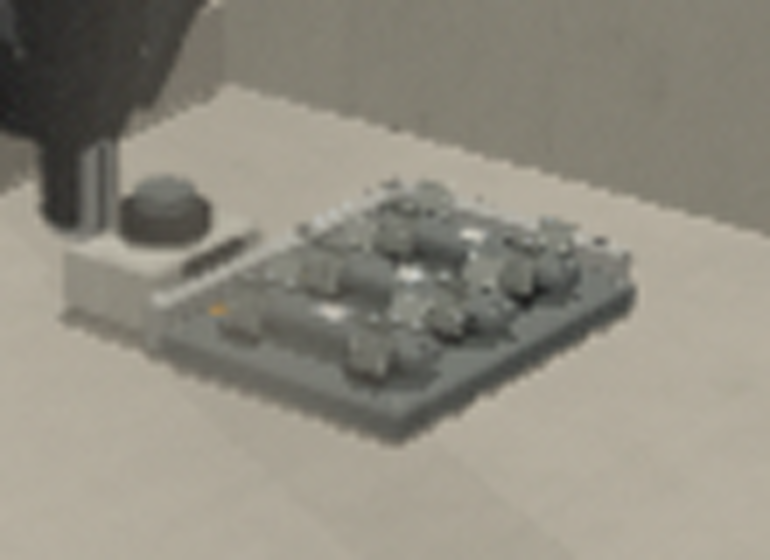

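Run:
```python
from h import *
d=load('t16')
f=lambda p,z:onz(d,(np.array(p)+.5)/6-.5+np.array([345,130]),z)
s=f([(92,281),(526,301),(83,584),(523,606)],.0145); c=s.mean(0); v=s[0]-s[1]+s[2]-s[3]; yaw=np.arctan2(-v[0],v[1]); print(c.round(4),yaw)
R=np.array([[np.cos(yaw),-np.sin(yaw)],[np.sin(yaw),np.cos(yaw)]])
w=f([(174,434),(319,441),(463,438)],.030); print(((w-c)[:,:2]@R).round(4))
for u,v in [(174,434),(319,441),(463,438),(174,490),(319,490),(463,490),(174,370),(319,370),(463,370)]:
    U,V=round((u+.5)/6-.5+345),round((v+.5)/6-.5+130); r,o=ray(d,[(U,V)]); print(((o+r[0]*d['depth'][V,U])[2]).round(4),end=' ')
```

```text
[ 0.5205 -0.1916  0.0145] -0.025492831844778723
[[-0.0015  0.055 ]
 [-0.0015 -0.0008]
 [ 0.0023 -0.056 ]]
0.0313 0.0311 0.0289 0.0292 0.0289 0.0314 0.0322 0.0282 0.0317
```

The logger tops are at about 30 mm, which is the fully seated height, and all three are centred within 2.5 mm. The button is up again at 55.8 mm and the bystanders haven't moved. Handing in.

```bash
python3 -c "
from h import *
print(order.sign_off())"
```

```text
the job is handed in; nothing more can be done
None
```

The job is done and handed in at about 57 s. The tray is home, all three long loggers are pressed into its clips, and all three short loggers are in the bin. The start button was pressed to the end of its travel and came back up.

**Last checks:**
- **Tray:** a second push on each edge met about 20 N with the tray firmly against its stop. The camera puts it at (0.5205, -0.192), yaw -0.025, which is home to within about 2 mm.
- **Long loggers:** the tops are at 28–32 mm, where fully seated is 30 mm, and they are centred within 2.5 mm along the clips. The first two presses went down at about 10 N and all three stopped at the seat height.
- **Short loggers:** all three lie flat inside the bin, two of them touching.
- **Button:** it stopped at 49.7 mm with 24 N, and afterwards its top read 55.8 mm, so it is fully up.
- **Timer, cup and pen:** they show no change in the pictures.

**What went wrong or disagreed:**
- **Joint 6:** early on, one wrist turn drove it to its limit. It read 2.704 against a range of 2.70, and I backed out straight away. That may count as passing the joint's range.
- **Last +x push:** the finger advanced about 2 mm at 7–10 N before it met the stop, so the tray may have been slightly off the far stop until then. This was before the button press.
- **Tray y position:** my first camera estimate of home differed by about 2–3 mm in y from where the fingers met the tray.

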